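Load the colour carrier and hang it on the balanced arm

TASK

Get the painter's colour carrier ready: slide every colour jar that stands on the right-hand table by its neck into a slot of the carrier, any slot, fully home with its collar resting on the slotted deck, then swing the hasp down over its staple so that no jar can slide out. Then lift the carrier by its handle out of the drip tray and hang its crossbar in the fork of the spring-balanced arm, lowering it slowly as the arm sinks, and let go only once the arm has taken the weight and settled. Keep the carrier upright and leave the other things on the tables where they are.

Things in the scene. Friction and masses are not known exactly. Their poses are not given: they have to be found in the camera images.
- red_jar_mid (a point): red colour jar, 97 mm tall, 60 g, loose, upright; absent in some runs. Point: on its axis, 48.5 mm above its foot; z = upright axis. From the foot: body 40 mm wide, 42 mm tall; neck 20 mm wide, 14 mm long; collar 34 mm wide, 5 mm thick (underside 56 mm above the foot); cap 24 mm wide, 36 mm tall: hold it by the cap, from above
- blue_jar_mid (a point): blue colour jar, same shape, size and point as the red one; absent in some runs
- yellow_jar_mid (a point): yellow colour jar, same shape, size and point as the red one; absent in some runs
- slot_a (a point): right-hand slot of the carrier: where a jar's point lies when the jar is home (neck against the slot's closed end, collar on the deck). Axes are the carrier's: x into the slot from its open front, z up. Slot 23.5 mm wide, its rounded mouth 36 mm before this point. Deck 5 mm thick, its top 7.5 mm above the point: slide the jar in 2 to 7 mm higher than this point, then let it drop on its collar
- slot_b (a point): middle slot of the carrier, 56 mm from slot_a, same meaning. The carrier's floor lies 52.5 mm below the slot points, the handle mast 70 mm behind this one
- slot_c (a point): left-hand slot of the carrier, same meaning
- hasp_knob (a point): grip point of the dark steel knob near the free end of the brass hasp: a pin 13 mm across, 52 mm long along the carrier's x, standing out in front of the hasp bar (12 mm high, 200 mm long); the point is 32 mm in front of the bar, 18 mm from the pin's tip. Pinch it from above; it can turn in the grip. Closed, the bar lies level across the slot mouths, its slotted end over the staple at the left
- hasp_hinge (a point): point on the hasp's hinge axis at the carrier's right front corner, as far forward as the knob's point; axes are the carrier's. The axis runs along x; the knob swings about it at a radius of 170 mm and lies level with it on its +y side when the hasp is closed
- hasp (a joint): hasp angle in rad: 0 closed over the staple, 1.57 upright; starts at 2.2 to 2.5, leaning outwards to the right with its end up to 235 mm above the table. It stays where it is left (friction 0.06 N m)
- carrier_grip (a point): centre of the carrier's wooden handle block, 16 mm along its x, 30 mm along its y, 52 mm tall, on a mast 16 mm wide. Axes: -x is the carrier's front, where the slots open, z up. It lies 188 mm above the underside. The carrier is loose, about 0.52 kg empty, reaches 146 mm to the front and 80 mm to the back of the mast, is 210 mm wide, and stands in a fixed drip tray, rim 12 mm high
- carrier_bar (a point): centre of the carrier's steel crossbar, 10 mm thick, 88 mm long along its y, 40 mm below the centre of the handle block, 148 mm above the carrier's underside; the carrier hangs from it and may turn about it
- fork_seat (a point): where the crossbar's centre lies when it sits in both V-notches of the arm's fork. Axes are the arm's: x from the fork to the pivot, 280 mm behind, y across. The tines are 8 mm thick, 48 mm apart inside, join 46 mm behind, and open towards -x; their upturned tips are 16 mm before this point and 10 mm above it: come in from -x with the bar's centre 17 mm or more higher than this point
- carrier: the colour carrier: wooden base, slotted aluminium deck in front, two lidded steel pots behind, a mast with the handle; origin at its underside below the mast, axes as carrier_grip
- paint_tube_2: red paint tube, 36 x 115 x 21 mm, lying; origin on the table under its middle; a bystander, leave it where it is
- paint_tube_3: green paint tube, 36 x 125 x 20 mm, lying; origin on the table under its middle; a bystander, leave it where it is
- eraser: blue and white eraser, 23 x 60 x 13 mm; a bystander, leave it where it is
- glue_stick: glue stick with a blue cap, 26 mm across, 89 mm tall, standing; origin at its foot; a bystander, leave it where it is
- ink_6: purple ink bottle, 43 mm across, 60 mm tall; origin at its foot; a bystander, leave it where it is
- balance_arm: the spring-balanced arm, green with a steel fork, on a post with a round foot; origin at the fork seat, axes as fork_seat. It can only sink and rise about its pivot: unloaded the fork seat is 276 mm above the table; its damped spring lets it sink about 10 mm for every 100 g (1 N), 55 to 80 mm under the loaded carrier, which then hangs some 60 mm above the table
Things that resemble listed ones, but are neither listed nor needed, are in the scene too. Of the things that look like the part that bears blue_jar_mid, the smaller one is meant.

How it is judged (in metres and radians):
On the way, in this order (a step that is already met when the one before it is completed fails the run):
1. every jar is home in a slot of the carrier ((distance between red_jar_mid and slot_a below 0.008 m or distance between red_jar_mid and slot_b below 0.008 m or distance between red_jar_mid and slot_c below 0.008 m) and (distance between blue_jar_mid and slot_a below 0.008 m or distance between blue_jar_mid and slot_b below 0.008 m or distance between blue_jar_mid and slot_c below 0.008 m) and (distance between yellow_jar_mid and slot_a below 0.008 m or distance between yellow_jar_mid and slot_b below 0.008 m or distance between yellow_jar_mid and slot_c below 0.008 m)), for 0.2 s.
2. the hasp is swung over its staple, the jars in their slots (all of step 1 and value of joint hasp below 0.1 rad), for 0.2 s.
3. the crossbar sits in the fork and the arm has sunk and settled while the carrier is still held (distance between carrier_bar and fork_seat below 0.01 m and height (world z) of fork_seat below 0.237 m and linear speed of balance_arm below 0.015 m/s and contact force between the fingers and carrier above 0.3 N), for 0.2 s.
At the end, for the whole second after the job is handed in: Every jar present lies within 8 mm of a slot's point, the hasp is closed (below 0.1 rad), the carrier's crossbar lies within 10 mm of the fork's seat with the fork sunk by about 40 mm or more (seat below 237 mm) and still, and the carrier hangs free, upright within 0.2 rad, released and at rest (all of step 2 and distance between carrier_bar and fork_seat below 0.01 m and height (world z) of fork_seat below 0.237 m and linear speed of balance_arm below 0.015 m/s and angle between carrier_grip's own z axis and vertical below 0.2 rad and linear speed of carrier below 0.04 m/s); the robot touches nothing.
It fails at once if the carrier is dropped on the arm, so that the arm falls or springs back fast (linear speed of balance_arm above 0.22 m/s).
It fails at once if the carrier is tipped (angle between carrier_grip's own z axis and vertical above 0.5 rad).
It fails at once if other things on the tables are knocked out of place (distance of any of paint_tube_2, paint_tube_3, glue_stick, ink_6, eraser from where it was at the start of the episode above 0.03 m).
Of red_jar, blue_jar, yellow_jar only 2 to 3 are there at a start; the rules pass over those that are not, and their reading is None.
At some moment in a run one of red_jar, blue_jar, yellow_jar may be knocked a few centimetres aside while the robot is not near it.
It also fails if it takes over 210 s, if anything falls off the work surface, if the arm or the gripper's body presses on something with over 40 N, if the wrist force passes 120 N, or if a joint passes its speed limit or range.

ROBOT

A 6-joint arm with a two-finger parallel gripper is mounted at the origin on a cart in front of the work surface, level with it; the furniture and walls round the work are solid. World frame = base frame: x ahead of the robot, y to its left, z up, the work surface at z = 0. Lengths are in m, angles in degrees, forces in N, time in s.
With the tool pointing down it reaches from about 0.375 to 0.975 m from the base axis. Payload 3.8 kg.
Tool frame: the origin (TCP) lies midway between the tips of the shut fingers; the grasp point (between the pads) lies 19 mm behind it (manip.tcp_to_grasp is the distance from the TCP to the grasp point, in m); z points along the fingers, y is the line along which they close (so a half turn about z gives the same grasp; the last joint's range is limited). The gripper opens to 85 mm and grips with 20 to 120 N. Pads are 22 mm wide; open, the fingers measure 114 mm over their backs; the gripper's body (76 mm by 85 mm) begins 54 mm behind the grasp point. The pads swing forward as they close: fully open they stand 13 mm farther back than shut.
Start: joints at [-77.286, 15.12, 91.902, -0, 72.978, -2.114], TCP at [0.173, -0.653, 0.231] pointing down, gripper open.
Joint ranges: [-150.88, 150.88], [-54.13, 125.18], [17.81, 147.31], [-75.09, 255.09], [0, 152.58], [-146.25, 146.25]. Speed limits (degrees/s): [147.25, 147.25, 180, 180, 180, 180].

INTERFACE

Orientations are given as [roll, pitch, yaw] about the fixed x, y, z axes, in that order (R = Rz(yaw) Ry(pitch) Rx(roll)).
In Python, from plant import manip, viewer gives the robot as it stands.
- The arm moves only by the tool play_rows, never from a script. Its argument "plan" is a list of rows, each an object with "jaw": the closure, from 0 (fully open) to 1 (shut); "linear": the shift along the world's x, y, z normalised to -1 to 1, where 1 is 7.5 cm, a list of three; "turn": the turn about the world's z normalised to -1 to 1, where 1 is 180 degrees. In form: [{"jaw": jaw, "linear": [x, y, z], "turn": turn}, ...]. A call has 1 to 20 rows; each row shifts and turns the commanded pose from where the row before left it; what a row does not reach is not made up. A row lasts 1/10 s, in which the tool goes at most 50 mm and 8.59 degrees, less where a joint would pass 70% of its speed; a pose out of reach is approached as far as the arm can. A call with a number of a shift or a turn outside -1 to 1 is refused whole. A call with a gripper value outside its range is refused whole. The fingers move at their own pace and stop on an object; "grip_force" is the grip in N (left out, the last holds). Time passes only in rows, so rows that do not move let the fingers close. It gives the time, the measured TCP pose, the force, the opening and the grip force at its end, in the units of the state.
- manip.get_obs(): the state, without advancing time (a new reading comes with each control period).
- viewer.get_image(name): name is "scene" or "top" or "wrist"; returns the picture (480x640x3 uint8, blue, green, red); there is no depth.
- viewer.calibration(name): a dict with "fx", "fy", "cx", "cy" (pixels), "rvec" (rotation vector, rad) and "tvec" (3), from world to camera coordinates, as OpenCV has them. Camera axes: x right, y down, z forward; pixel columns grow to the right and rows downward; lengths in m; the calibration is good to about 2 mm. A picture is of the moment at which its call begins: read the wrist's pose just before it. calibration takes no time and is no camera call; for the wrist camera it gives the pose at the moment of the call.
- manip.finish_job(): hands the job in; it is judged then, once.
The state is a dict: "time": time; "qpos": joint angles; "joint_velocities": joint speeds; "effort": joint torques, N m; "eef_pos": TCP position; "ee_rot": TCP orientation; "wrist_force": force on the tool from outside, world axes, zero at the start; "ft_torque": the same for the moment, N m; "width": finger opening in m; "finger_force": force on a finger pad.
Only numpy, scipy, OpenCV 4.12 (cv2) and the standard library are available. Lean on these libraries where they do the work, as an engineer would, in place of code of your own. Each camera call takes 0.05 s, during which the arm holds its last target. There are 200 camera calls.

## Working session

There is one attempt and no reset: what is moved stays moved. The work goes in short steps, Python scripts to look and compute and a tool call to move; the robot and the scene stay as the last step left them, time stands still between calls to the robot, and variables do not carry over. Pictures are saved under pics/ and viewed, at most 14 in all, crops included, and the job is handed in when it is done.

Besides the shell and the picture viewer there is one more tool, called after "Request:" as a command line: name --argument value ..., lists and objects as JSON in quotes. play_rows: Moves the arm, as the interface text tells. Scaled input: -1 to 1 covers 7.5 cm each way for a shift and 180 degrees each way for a turn. Its arguments: {"type":"object","properties":{"plan":{"type":"array","items":{"type":"object","properties":{"jaw":{"type":"number"},"linear":{"type":"array","items":{"type":"number","minimum":-1,"maximum":1}},"turn":{"type":"number","minimum":-1,"maximum":1}}}},"grip_force":{"type":"number"}},"required":["plan"]}

```bash
mkdir -p pics; ls
python3 - <<'E'
from plant import manip, viewer
import cv2
print(manip.get_obs(), manip.tcp_to_grasp)
for n in ("scene","top","wrist"):
    c=viewer.calibration(n); print(n,c)
    cv2.imwrite(f"pics/{n}0.png",viewer.get_image(n))
E
```

```text
pics
{'time': 0.0, 'qpos': array([-7.72872088e+01,  1.51707255e+01,  9.19818789e+01,  2.26075266e-04,
        7.29779088e+01, -2.11497564e+00]), 'joint_velocities': array([-0.01865371, -0.09233042,  0.03291174,  0.0451231 , -0.04021507,
        0.05356009]), 'effort': array([ 6.87642932e-05, -5.15106118e+01, -3.67311037e+01, -1.08393942e-04,
        1.28610883e-02,  9.54598278e-06]), 'eef_pos': array([ 0.17257007, -0.65180261,  0.22993772]), 'ee_rot': array([-1.79869584e+02, -5.03244638e-03,  1.48276947e+01]), 'wrist_force': array([-0.80628226, -0.16164091,  0.10809867]), 'ft_torque': array([ 0.02792954, -0.00321264, -0.02829922]), 'finger_force': 0.0, 'width': 0.08547465760882716} 0.0187
scene {'fx': 479.12857187279377, 'fy': 479.12857187279377, 'cx': 317.64857836822796, 'cy': 241.54979121950475, 'rvec': array([ 0.93390222, -2.42869083,  1.09922489]), 'tvec': array([0.43306134, 0.38021414, 1.08038891])}
top {'fx': 586.8478836353333, 'fy': 586.8478836353333, 'cx': 319.640496413408, 'cy': 247.74758510434924, 'rvec': array([ 2.1830543 , -1.84580345,  0.31549442]), 'tvec': array([-0.07859504,  0.5947514 ,  1.67508598])}
wrist {'fx': 366.2399743734237, 'fy': 366.2399743734237, 'cx': 318.3897099793444, 'cy': 239.3919960214492, 'rvec': array([-2.28412499,  1.75995411,  0.27450642]), 'tvec': array([-0.67403193, -0.03782424,  0.37927895])}
```

View pics/scene0.png

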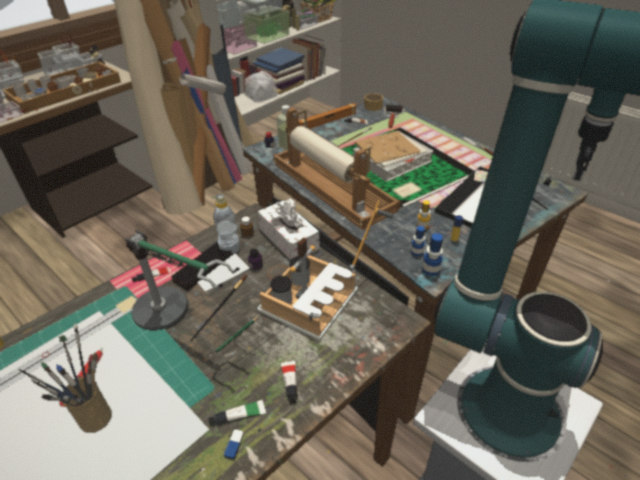

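View pics/top0.png

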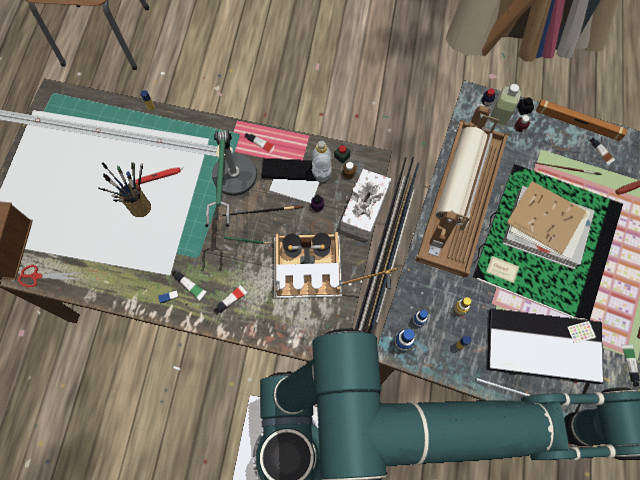

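View pics/wrist0.png

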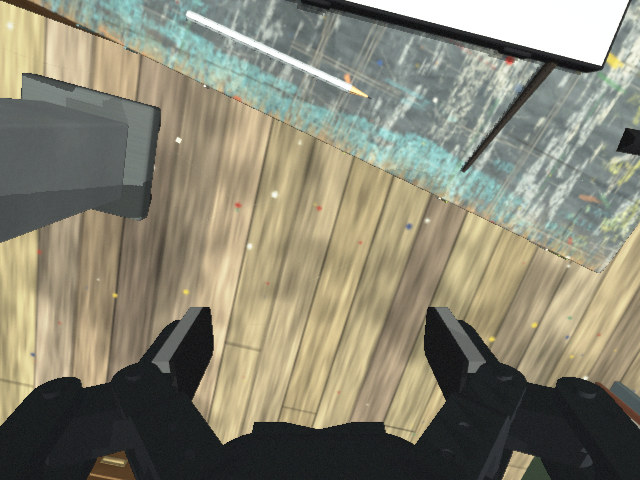

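The scene view shows the carrier at (310,290), fork at (225,268), jars near (420,240), and the top view shows two blue jars (421,318) and (406,338), a yellow one (463,305) and a dark-capped thing (462,343). I'll enlarge these areas.

```bash
cat > h.py <<'E'
import numpy as np, cv2
from plant import manip, viewer
def cam(n):
    c=viewer.calibration(n) if isinstance(n,str) else n
    K=np.array([[c['fx'],0,c['cx']],[0,c['fy'],c['cy']],[0,0,1]])
    R=cv2.Rodrigues(np.array(c['rvec']))[0]; return K,R,np.array(c['tvec'])
def ray(n,p):
    K,R,t=cam(n); d=R.T@np.linalg.solve(K,[p[0],p[1],1]); return -R.T@t,d
def onz(n,p,z):
    o,d=ray(n,p); return o+d*(z-o[2])/d[2]
def tri(*obs):
    A=np.zeros((3,3));b=np.zeros(3)
    for n,p in obs:
        o,d=ray(n,p); d/=np.linalg.norm(d); M=np.eye(3)-np.outer(d,d); A+=M;b+=M@o
    return np.linalg.solve(A,b)
def proj(n,P):
    K,R,t=cam(n); q=K@(R@np.array(P)+t); return q[:2]/q[2]
E
python3 - <<'E'
from h import *
t=cv2.imread('pics/top0.png');s=cv2.imread('pics/scene0.png')
r=lambda i,x,y,w,h:cv2.resize(i[y:y+h,x:x+w],(400,300),interpolation=cv2.INTER_CUBIC)
a=np.vstack([np.hstack([r(t,380,280,100,75),r(t,260,225,100,75)]),np.hstack([r(s,395,190,100,75),r(s,250,240,120,90)])])
cv2.imwrite('pics/c1.png',a)
for n,p in dict(bs=(421,318),bl=(406,338),y=(463,305),d=(462,343)).items(): print(n,onz('top',p,.09))
print(onz('top',(308,272),.06), onz('top',(217,212),.27))
E
```

```text
bs [ 0.43794609 -0.30674663  0.09      ]
bl [ 0.37208316 -0.27045726  0.09      ]
y [ 0.49733478 -0.4244393   0.09      ]
d [ 0.38446092 -0.43125515  0.09      ]
[0.53106065 0.04614929 0.06      ] [0.59784874 0.3109132  0.27      ]
```

View pics/c1.png

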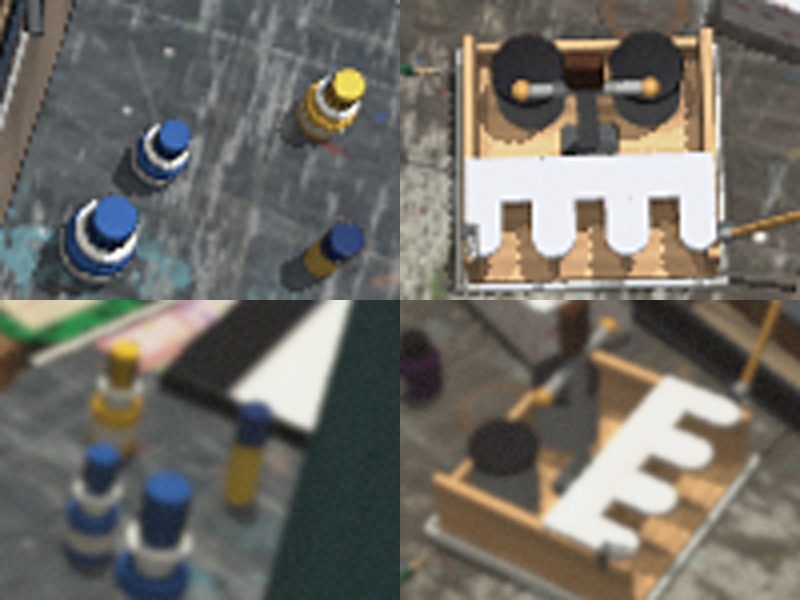

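The pale-yellow item at top (462,343) with the dark cap is the glue stick; the jars present are the small blue one (top 423,314) and the yellow one (467,301), with no red. The carrier's slots open toward the robot and the hasp leans out to the right.

Run:
```python
from h import *
print('blue cap',tri(('top',(423.5,313.8)),('scene',(420.3,228))))
print('yel cap',tri(('top',(467.3,301)),('scene',(426.3,202.3))))
K,R,t=cam('wrist'); o=manip.get_obs()
from scipy.spatial.transform import Rotation as Ro
Rt=Ro.from_euler('xyz',o['ee_rot'],degrees=True).as_matrix()
print('cam in tool',Rt.T@(-R.T@t-o['eef_pos']),'axes',(Rt.T@R.T).round(3))
for a,b in [((467,155),(545+0,523)),((712,155),(668,377))]:
    pa=(260+(a[0]-400)/4,225+a[1]/4); pb=(250+(b[0]-400)*.3,240+(b[1]-300)*.3)
    print('deck back corner',tri(('top',pa),('scene',pb)))
```

```text
blue cap [ 0.45335474 -0.31153526  0.09275848]
yel cap [ 0.51292792 -0.43534683  0.0906651 ]
cam in tool [ 0.0788957  -0.00056844 -0.14282159] axes [[-0.001 -0.952 -0.305]
 [ 1.    -0.002  0.002]
 [-0.002 -0.305  0.952]]
deck back corner [0.53899528 0.14464517 0.06528296]
deck back corner [ 0.5715093  -0.03984243  0.06815151]
```

Request:
play_rows --plan '[{"jaw": 0,"linear": [0.33,0.39,0.1],"turn": -0.024},{"jaw": 0,"linear": [0.33,0.39,0.1],"turn": -0.024},{"jaw": 0,"linear": [0.33,0.39,0.1],"turn": -0.024},{"jaw": 0,"linear": [0.33,0.39,0.1],"turn": -0.024},{"jaw": 0,"linear": [0.33,0.39,0.1],"turn": -0.024},{"jaw": 0,"linear": [0.33,0.39,0.1],"turn": -0.024},{"jaw": 0,"linear": [0.33,0.39,0.1],"turn": -0.024},{"jaw": 0,"linear": [0.33,0.39,0.1],"turn": -0.024},{"jaw": 0,"linear": [0.33,0.39,0.1],"turn": -0.024},{"jaw": 0,"linear": [0.33,0.39,0.1],"turn": -0.024},{"jaw": 0,"linear": [0,0,0]},{"jaw": 0,"linear": [0,0,0]}]'

```text
validation failed for argument at $.pl...
```

Run:
```python
from h import *
i=viewer.get_image('wrist');cv2.imwrite('pics/w1.png',i)
o=manip.get_obs();print(o['eef_pos'],o['ee_rot'])
for z in (0,.097): print(proj('wrist',[.453,-.311,z]),proj('wrist',[.513,-.435,z]))
```

```text
[ 0.17262596 -0.652071    0.23043384] [-1.79917603e+02 -2.04037598e-03  1.48297842e+01]
[ -31.52392809 -275.1123609 ] [ 146.68230506 -325.86143932]
[-213.17143335 -481.54018373] [  53.45798279 -569.54676916]
```

View pics/w1.png

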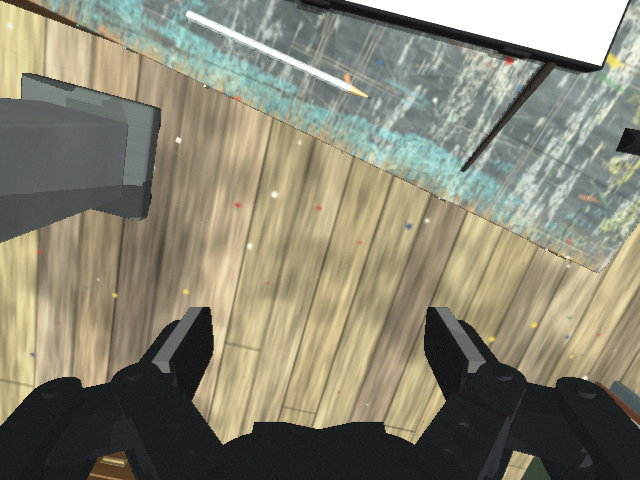

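The move was refused because two rows lacked "turn", so the picture shows the start view again.

Request:
play_rows --plan '[{"jaw": 0,"linear": [0.33,0.39,0.1],"turn": -0.024},{"jaw": 0,"linear": [0.33,0.39,0.1],"turn": -0.024},{"jaw": 0,"linear": [0.33,0.39,0.1],"turn": -0.024},{"jaw": 0,"linear": [0.33,0.39,0.1],"turn": -0.024},{"jaw": 0,"linear": [0.33,0.39,0.1],"turn": -0.024},{"jaw": 0,"linear": [0.33,0.39,0.1],"turn": -0.024},{"jaw": 0,"linear": [0.33,0.39,0.1],"turn": -0.024},{"jaw": 0,"linear": [0.33,0.39,0.1],"turn": -0.024},{"jaw": 0,"linear": [0.33,0.39,0.1],"turn": -0.024},{"jaw": 0,"linear": [0.33,0.39,0.1],"turn": -0.024},{"jaw": 0,"linear": [0,0,0],"turn": 0},{"jaw": 0,"linear": [0,0,0],"turn": 0}]'

```text
time: 1.4
eef_pos: [0.4206, -0.3595, 0.3064]
ee_rot: [180.0, -0.0, -28.2]
wrist_force: [-0.2, -0.6, -0.4]
width: 0.0855
finger_force: 0.0
```

Run:
```python
from h import *
i=viewer.get_image('wrist');cv2.imwrite('pics/w2.png',i)
o=manip.get_obs();print(o['eef_pos'],o['ee_rot'])
for z in (0,.097): print(proj('wrist',[.453,-.311,z]),proj('wrist',[.513,-.435,z]))
```

```text
[ 0.41997299 -0.3600737   0.30601706] [ 1.79965693e+02  2.84490222e-02 -2.82894487e+01]
[270.58025723 184.64522788] [337.7444285  86.4175834]
[258.41305645 200.71188858] [343.50399825  76.08578845]
```

View pics/w2.png

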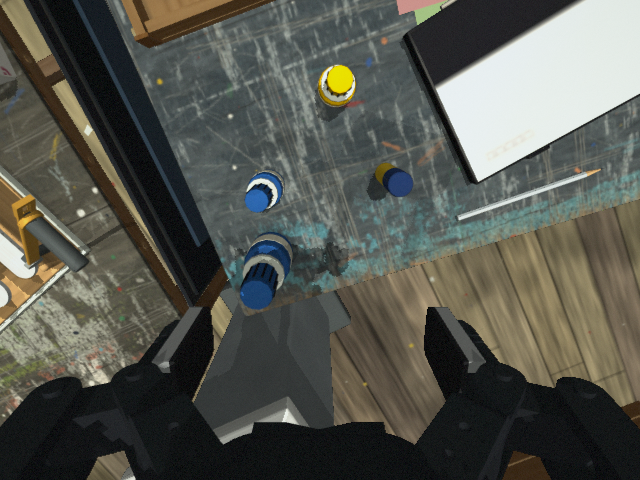

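The small blue cap is at (258,200) and the yellow cap at (341,79), which agrees with the triangulation. The big blue decoy is at (262,280), the glue stick at (397,180) and the hasp knob at about (60,248). Picking the small blue jar.

Request:
play_rows --plan '[{"jaw": 0,"linear": [0.22,0.327,0],"turn": 0},{"jaw": 0,"linear": [0.22,0.327,0],"turn": 0},{"jaw": 0,"linear": [0,0,-0.4],"turn": 0},{"jaw": 0,"linear": [0,0,-0.4],"turn": 0},{"jaw": 0,"linear": [0,0,-0.4],"turn": 0},{"jaw": 0,"linear": [0,0,-0.4],"turn": 0},{"jaw": 0,"linear": [0,0,-0.4],"turn": 0},{"jaw": 0,"linear": [0,0,-0.4],"turn": 0},{"jaw": 0,"linear": [0,0,-0.4],"turn": 0},{"jaw": 0,"linear": [0,0,-0.4],"turn": 0},{"jaw": 0,"linear": [0,0,0],"turn": 0},{"jaw": 1,"linear": [0,0,0],"turn": 0},{"jaw": 1,"linear": [0,0,0],"turn": 0},{"jaw": 1,"linear": [0,0,0],"turn": 0},{"jaw": 1,"linear": [0,0,0],"turn": 0},{"jaw": 1,"linear": [0,0,0],"turn": 0},{"jaw": 1,"linear": [0,0,0],"turn": 0},{"jaw": 1,"linear": [0,0,0],"turn": 0},{"jaw": 1,"linear": [0,0,0],"turn": 0}]' --grip_force 30

```text
time: 3.35
eef_pos: [0.4543, -0.3117, 0.0677]
ee_rot: [180.0, -0.1, -28.4]
wrist_force: [-0.1, 0.7, 5.9]
width: 0.0231
finger_force: 32.7
```

Request:
play_rows --plan '[{"jaw": 1,"linear": [0,0,0.487],"turn": 0},{"jaw": 1,"linear": [0,0,0.487],"turn": 0},{"jaw": 1,"linear": [0,0,0.487],"turn": 0.0446},{"jaw": 1,"linear": [0,0,0.487],"turn": 0.0446},{"jaw": 1,"linear": [0,0,0.487],"turn": 0.0446},{"jaw": 1,"linear": [0,0,0.487],"turn": 0.0446},{"jaw": 1,"linear": [0,0,0.487],"turn": 0.0446},{"jaw": 1,"linear": [0,0,0.487],"turn": 0.0446},{"jaw": 1,"linear": [0.155,0.403,0],"turn": 0.0446},{"jaw": 1,"linear": [0.155,0.403,0],"turn": 0.0446},{"jaw": 1,"linear": [0.155,0.403,0],"turn": 0.0446},{"jaw": 1,"linear": [0.155,0.403,0],"turn": 0.0446},{"jaw": 1,"linear": [0.155,0.403,0],"turn": 0.0446},{"jaw": 1,"linear": [0.155,0.403,0],"turn": 0.0446},{"jaw": 1,"linear": [0.155,0.403,0],"turn": 0.0446},{"jaw": 1,"linear": [0.155,0.403,0],"turn": 0.0446},{"jaw": 1,"linear": [0.155,0.403,0],"turn": 0.0446},{"jaw": 1,"linear": [0.155,0.403,0],"turn": 0.0446},{"jaw": 1,"linear": [0,0,0],"turn": 0},{"jaw": 1,"linear": [0,0,0],"turn": 0}]'

```text
time: 5.35
eef_pos: [0.5692, -0.0081, 0.3578]
ee_rot: [-179.9, 0.0, 100.1]
wrist_force: [0.1, -0.6, -0.6]
width: 0.0233
finger_force: 32.3
```

Run:
```python
from h import *
import pickle
c=viewer.calibration('wrist');i=viewer.get_image('wrist');cv2.imwrite('pics/w3.png',i);pickle.dump(c,open('w3.pkl','wb'))
o=manip.get_obs();print(o['eef_pos'],o['ee_rot'],o['width'],o['wrist_force'])
cv2.imwrite('pics/w3v.png',cv2.resize(i,(800,600),interpolation=cv2.INTER_CUBIC))
```

```text
[ 0.56910402 -0.0087946   0.35796311] [-1.79927591e+02  1.89916738e-02  1.00048785e+02] 0.022985870415714524 [ 0.72254912 -0.06809224 -0.61231647]
```

View pics/w3v.png

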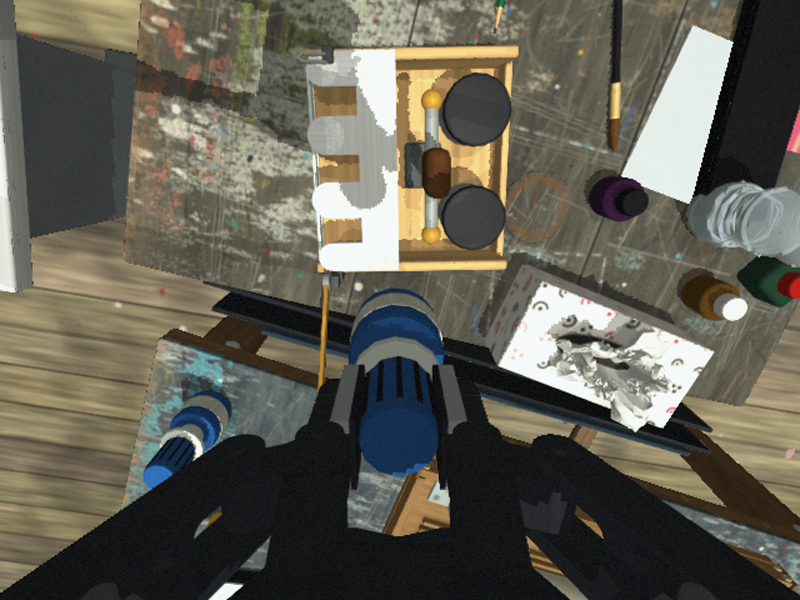

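The picture (800 px) shows the carrier from (310,45) to (515,272), its crossbar balls at (432,100) and (431,236), and the handle at (436,172). I'll zoom in on the deck for accurate slot edges.

Run:
```python
import cv2
i=cv2.imread('pics/w3.png')[25:235,230:420]
cv2.imwrite('pics/w3z.png',cv2.resize(i,None,fx=2.8,fy=2.8,interpolation=cv2.INTER_CUBIC))
```

```text
(no output)
```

View pics/w3z.png

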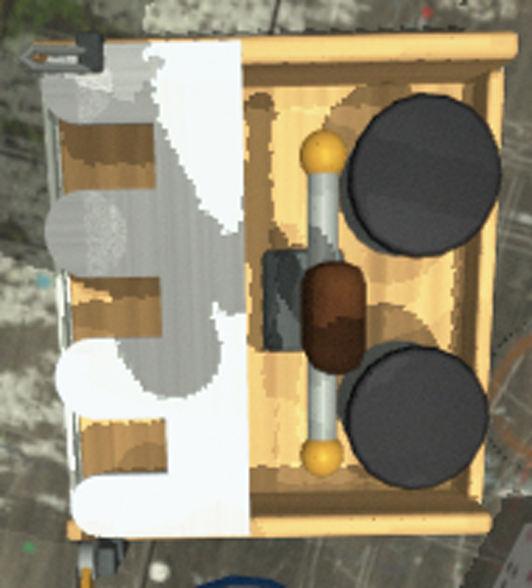

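```bash
cat > fit.py <<'E'
from h import *
import pickle
from scipy.optimize import least_squares
c=pickle.load(open('w3.pkl','rb'))
px=lambda u,v:np.array([230+u/2.8,25+v/2.8])
def W(p,l): # carrier-local (origin under mast)
    x,y,a,zu=p[:4]; R=np.array([[np.cos(a),-np.sin(a)],[np.sin(a),np.cos(a)]])
    return np.r_[R@l[:2]+[x,y],l[2]+zu]
def res(p):
    hf,s=p[4],p[5]; zd=hf+.060; r=[]
    for k,q in ((56,(156,156)),(0,(162,307.5)),(-56,(167,445.5))):
        r.append(proj(c,W(p,np.array([-.060,k/1000,zd])))-px(*q))
    for sg,q in ((1,(323,152)),(-1,(321,456))):
        r.append(proj(c,W(p,np.array([0,sg*s,.148])))-px(*q))
    return np.r_[np.concatenate(r),(p[3]-.002)/.002,(hf-.010)/.005]
f=least_squares(res,[.6,.05,.17,.003,.01,.044]); p=f.x
if __name__=='__main__':
    print('p',p.round(4),'yawdeg',np.degrees(p[2]));print(f.fun.round(2))
    zs=p[4]+.0525
    for n,k in (('a',-56),('b',0),('c',56)): print('slot',n,W(p,np.array([-.07,k/1000,zs])).round(4))
    print('grip',W(p,np.array([0,0,.188])),'bar',W(p,np.array([0,0,.148])))
    i=cv2.imread('pics/top0.png')
    for k in (-56,0,56): print(proj('top',W(p,np.array([-.06,k/1000,p[4]+.06]))))
E
python3 fit.py
```

```text
p [0.5828 0.0609 0.1936 0.0015 0.0089 0.0482] yawdeg 11.093845142166945
[-0.53 -0.02 -0.4  -0.37 -0.09 -0.18  0.31  0.23  0.54  0.27 -0.25 -0.21]
slot a [ 0.5249 -0.0075  0.0629]
slot b [0.5141 0.0474 0.0629]
slot c [0.5033 0.1024 0.0629]
grip [0.58277299 0.06089392 0.18949226] bar [0.58277299 0.06089392 0.14949226]
[324.87196886 272.54975819]
[306.47524988 273.02894284]
[288.07365876 273.50825439]
```

Run:
```python
from fit import *
for q,t in (((156,156),(517,201)),((162,307.5),(591,201)),((167,445.5),(665,201)),((323,152),(521,89)),((321,456),(650,86)),((243,40),(467,155)),((249,533),(713,155))):
    w=px(*q); tt=np.array([260+(t[0]-400+.5)/4-.5,225+(t[1]+.5)/4-.5]); P=tri((c,w),('top',tt))
    print(P.round(4),(proj(c,P)-w).round(2),(proj('top',P)-tt).round(2), 'ztop plane', onz('top',tt,P[2]).round(4)[:2],onz(c,w,P[2]).round(4)[:2])
K,R,t=cam('top');print('topcam',-R.T@t)
K,R,t=cam(c);print('wcam',-R.T@t)
```

```text
[0.5126 0.1039 0.0586] [-0.09  1.43] [-0.48 -0.05] ztop plane [0.5127 0.1024] [0.5125 0.1053]
[0.5234 0.0476 0.0536] [0.1 0.6] [-0.22  0.04] ztop plane [0.5236 0.0469] [0.5231 0.0482]
[ 0.5338 -0.0091  0.0512] [-0.04 -0.09] [ 0.04 -0.02] ztop plane [ 0.5337 -0.009 ] [ 0.5338 -0.0092]
[0.5735 0.1076 0.1434] [-0.28  1.72] [-0.48 -0.08] ztop plane [0.5735 0.1061] [0.5735 0.109 ]
[0.5923 0.0125 0.1415] [-0. -0.] [ 0. -0.] ztop plane [0.5923 0.0125] [0.5923 0.0125]
[0.5396 0.1477 0.0701] [-0.59  2.11] [-0.63 -0.23] ztop plane [0.5392 0.1457] [0.5399 0.1498]
[ 0.5755 -0.0401  0.0559] [-0.31 -0.47] [ 0.18 -0.13] ztop plane [ 0.575  -0.0396] [ 0.576  -0.0406]
topcam [ 0.00922817 -0.08672047  1.77713642]
wcam [0.5562949  0.06963765 0.5005726 ]
```

```bash
python3 - <<'E'
from fit import *
th=np.linspace(0,6.28,100)
for zf in (.2903,.3): 
  P=np.array([proj(c,[.5691+.02*np.cos(a),-.0088+.02*np.sin(a),.29+z]) for a in th for z in (0.003,.04)])
  print(P.min(0)*1.25,P.max(0)*1.25)
  break
E
python3 - <<'E'
import cv2
i=cv2.imread('pics/w3.png'); h=cv2.cvtColor(i,cv2.COLOR_BGR2HSV)
m=cv2.inRange(h,(100,120,40),(125,255,255))
n,l,s,ce=cv2.connectedComponentsWithStats(m)
for k in range(1,n):
    if s[k][4]>300: print(s[k]*1.25)
E
```

```text
[346.7493544  284.00646705] [444.85046659 399.5039531 ]
[ 348.75  305.     96.25   60.   2311.25]
[ 358.75  356.25   80.    120.   5348.75]
[170.   406.25  50.    45.   833.75]
[142.5  437.5   51.25  51.25 966.25]
```

Request:
play_rows --plan '[{"jaw": 1,"linear": [-0.411,0.25,0],"turn": 0.0012},{"jaw": 1,"linear": [-0.411,0.25,0],"turn": 0.0012},{"jaw": 1,"linear": [-0.411,0.25,0],"turn": 0.0012},{"jaw": 1,"linear": [-0.411,0.25,0],"turn": 0.0012},{"jaw": 1,"linear": [-0.411,0.25,0],"turn": 0.0012},{"jaw": 1,"linear": [0,0,-0.42],"turn": 0},{"jaw": 1,"linear": [0,0,-0.42],"turn": 0},{"jaw": 1,"linear": [0,0,-0.42],"turn": 0},{"jaw": 1,"linear": [0,0,-0.42],"turn": 0},{"jaw": 1,"linear": [0,0,-0.42],"turn": 0},{"jaw": 1,"linear": [0,0,0],"turn": 0},{"jaw": 1,"linear": [0,0,0],"turn": 0}]'

```text
time: 6.6
eef_pos: [0.4151, 0.0843, 0.2012]
ee_rot: [-179.9, 0.0, 101.1]
wrist_force: [0.3, 0.0, -0.7]
width: 0.0232
finger_force: 32.4
```

Run:
```python
from fit import *
c2=viewer.calibration('wrist');i=viewer.get_image('wrist');cv2.imwrite('pics/w4.png',i);pickle.dump(c2,open('w4.pkl','wb'))
o=manip.get_obs();print(o['eef_pos'],o['ee_rot'],o['width'])
j=i.copy()
for k in (-56,0,56):
  for s in (-.01175,.01175):
    a=proj(c2,W(p,np.array([-.06,k/1000+s,p[4]+.06])));b=proj(c2,W(p,np.array([-.095,k/1000+s,p[4]+.06])))
    cv2.line(j,tuple(int(v) for v in a.round()),tuple(int(v) for v in b.round()),(0,0,255),1)
e=o['eef_pos'];th=np.linspace(0,6.28,60)
for zz in (0,):
  cv2.polylines(j,[np.array([proj(c2,[e[0]+.02*np.cos(a),e[1]+.02*np.sin(a),e[2]-.068+zz]) for a in th]).round().astype(np.int32)],True,(0,255,255),1)
cv2.imwrite('pics/w4z.png',cv2.resize(j[60:360,240:640],(800,600),interpolation=cv2.INTER_CUBIC))
```

```text
[0.41619198 0.08455442 0.2024694 ] [1.79895804e+02 1.29010916e-02 1.01071954e+02] 0.02288234058750166
```

View pics/w4z.png

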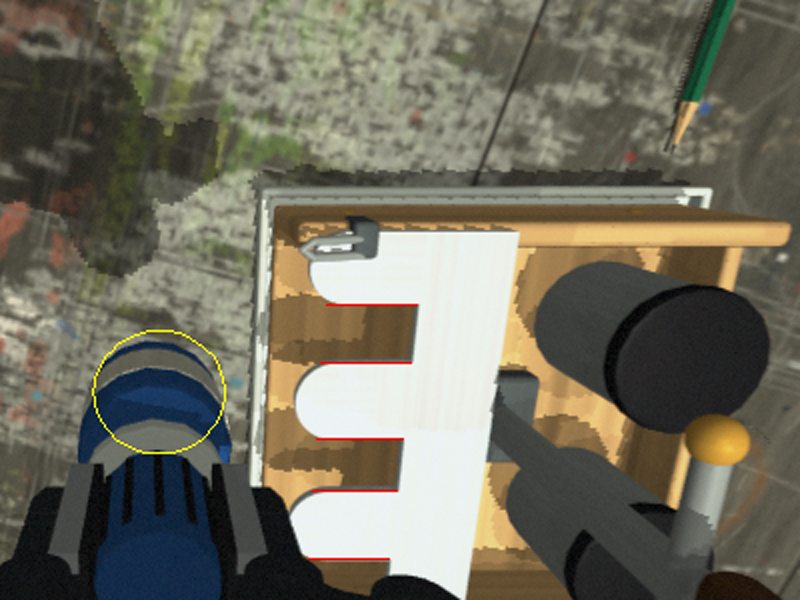

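The model lines (red) lie exactly on the slot edges. The jar foot sits about 2 mm low in the image against its circle, so I'll aim slightly to +y.

Request:
play_rows --plan '[{"jaw": 1,"linear": [-0.004,0.02,0],"turn": 0},{"jaw": 1,"linear": [0,0,-0.38],"turn": 0},{"jaw": 1,"linear": [0,0,-0.38],"turn": 0},{"jaw": 1,"linear": [0,0,-0.38],"turn": 0},{"jaw": 1,"linear": [0,0,-0.38],"turn": 0},{"jaw": 1,"linear": [0,0,0],"turn": 0},{"jaw": 1,"linear": [0,0,0],"turn": 0},{"jaw": 1,"linear": [0,0,0],"turn": 0}]'

```text
time: 7.45
eef_pos: [0.4173, 0.0869, 0.0894]
ee_rot: [179.8, 0.0, 101.2]
wrist_force: [0.1, -0.8, -0.7]
width: 0.0227
finger_force: 32.3
```

Request:
play_rows --plan '[{"jaw": 1,"linear": [0.131,0.0257,-0.02],"turn": 0},{"jaw": 1,"linear": [0.131,0.0257,0],"turn": 0},{"jaw": 1,"linear": [0.131,0.0257,0],"turn": 0},{"jaw": 1,"linear": [0.131,0.0257,0],"turn": 0},{"jaw": 1,"linear": [0.131,0.0257,0],"turn": 0},{"jaw": 1,"linear": [0.131,0.0257,0],"turn": 0},{"jaw": 1,"linear": [0,0,0],"turn": 0},{"jaw": 1,"linear": [0,0,0],"turn": 0}]'

```text
time: 8.25
eef_pos: [0.4739, 0.0981, 0.0852]
ee_rot: [-179.9, -0.0, 101.2]
wrist_force: [-0.6, 0.1, -0.4]
width: 0.0231
finger_force: 32.3
```

Request:
play_rows --plan '[{"jaw": 1,"linear": [0.12,0.0235,0],"turn": 0},{"jaw": 1,"linear": [0.12,0.0235,0],"turn": 0},{"jaw": 1,"linear": [0.12,0.0235,0],"turn": 0},{"jaw": 1,"linear": [0,0,0],"turn": 0},{"jaw": 1,"linear": [0,0,0],"turn": 0}]'

```text
time: 8.75
eef_pos: [0.5013, 0.1034, 0.0854]
ee_rot: [-180.0, 0.0, 101.2]
wrist_force: [0.3, 0.3, -0.7]
width: 0.0232
finger_force: 32.5
```

Request:
play_rows --plan '[{"jaw": 1,"linear": [0.02,0.004,0],"turn": 0},{"jaw": 1,"linear": [0.01,0.002,0],"turn": 0},{"jaw": 1,"linear": [0,0,0],"turn": 0},{"jaw": 1,"linear": [0,0,-0.03],"turn": 0},{"jaw": 1,"linear": [0,0,0],"turn": 0},{"jaw": 1,"linear": [0,0,0],"turn": 0}]'

```text
time: 9.35
eef_pos: [0.5031, 0.1038, 0.0834]
ee_rot: [-180.0, -0.0, 101.2]
wrist_force: [-1.0, -0.7, 2.1]
width: 0.023
finger_force: 32.1
```

Request:
play_rows --plan '[{"jaw": 0.4,"linear": [0,0,0],"turn": 0},{"jaw": 0.4,"linear": [0,0,0],"turn": 0},{"jaw": 0.4,"linear": [0,0,0],"turn": 0},{"jaw": 0.4,"linear": [0,0,0],"turn": 0},{"jaw": 0.4,"linear": [0,0,0.2],"turn": 0},{"jaw": 0.4,"linear": [0,0,0.5],"turn": 0},{"jaw": 0.4,"linear": [0,0,0.5],"turn": 0},{"jaw": 0.4,"linear": [0,0,0.5],"turn": 0},{"jaw": 0.4,"linear": [0,0,0.5],"turn": 0},{"jaw": 0.4,"linear": [0,0,0.5],"turn": 0},{"jaw": 0.4,"linear": [0,0,0.5],"turn": 0},{"jaw": 0,"linear": [0,0,0],"turn": 0}]'

```text
time: 10.55
eef_pos: [0.5064, 0.1043, 0.3303]
ee_rot: [179.3, 0.0, 101.2]
wrist_force: [1.1, -0.8, 0.7]
width: 0.0641
finger_force: 0.0
```

Request:
play_rows --plan '[{"jaw": 0,"linear": [0.01,-0.52,0],"turn": 0},{"jaw": 0,"linear": [0.01,-0.52,0],"turn": 0},{"jaw": 0,"linear": [0.01,-0.52,0],"turn": 0},{"jaw": 0,"linear": [0.01,-0.52,0],"turn": 0},{"jaw": 0,"linear": [0.01,-0.52,0],"turn": 0},{"jaw": 0,"linear": [0.01,-0.52,0],"turn": 0},{"jaw": 0,"linear": [0.01,-0.52,0],"turn": 0},{"jaw": 0,"linear": [0.01,-0.52,0],"turn": 0},{"jaw": 0,"linear": [0.01,-0.52,0],"turn": 0},{"jaw": 0,"linear": [0.01,-0.52,0],"turn": 0},{"jaw": 0,"linear": [0.01,-0.52,0],"turn": 0},{"jaw": 0,"linear": [0.01,-0.52,0],"turn": 0},{"jaw": 0,"linear": [0.01,-0.52,0],"turn": 0},{"jaw": 0,"linear": [0,0,0],"turn": 0},{"jaw": 0,"linear": [0,0,0],"turn": 0}]'

```text
time: 12.05
eef_pos: [0.5125, -0.4036, 0.3217]
ee_rot: [-179.9, -0.1, 101.1]
wrist_force: [0.2, 0.6, 0.1]
width: 0.0856
finger_force: 0.0
```

Run:
```python
from fit import *
def blob(i,lo,hi,amin=20):
    m=cv2.inRange(cv2.cvtColor(i,cv2.COLOR_BGR2HSV),lo,hi);n,l,s,ce=cv2.connectedComponentsWithStats(m)
    return [(s[k][:5].tolist(),ce[k].round(1).tolist()) for k in range(1,n) if s[k][4]>amin]
o=manip.get_obs();print(o['eef_pos'],o['ee_rot'],o['width'])
i=viewer.get_image('wrist');cv2.imwrite('pics/w5.png',i)
lo,hi=(25,200,150),(32,255,255)
for b in blob(i,lo,hi,60): print(b, onz('wrist',b[1],.097).round(4))
t=viewer.get_image('top');cv2.imwrite('pics/top1.png',t)
# blue jar in carrier
print(proj('top',[.5033,.1024,.0629+.0485]), [b for b in blob(t,(100,120,60),(125,255,255),10)])
print('pred', proj('wrist',[.5115,-.4315,.097]))
```

```text
[ 0.51253652 -0.40355162  0.32173688] [-1.79938733e+02 -1.24526053e-01  1.01059071e+02] 0.0856131648968017
([304, 217, 21, 21, 337], [314.3, 227.5]) [ 0.5143 -0.4294  0.097 ]
[287.32799542 272.64269909] [([536, 0, 19, 58, 177], [544.7, 32.1]), ([141, 91, 7, 6, 28], [143.8, 93.1]), ([285, 271, 8, 8, 45], [288.5, 274.5]), ([286, 283, 7, 3, 14], [288.9, 284.2]), ([159, 293, 11, 10, 69], [163.8, 297.5]), ([462, 336, 9, 8, 51], [466.0, 339.4])]
pred [310.96467768 229.08467015]
```

Blue sits at top (288.5,274.5), the same small bias as the deck, so it's home. The yellow jar is at (0.514,-0.430); picking it.

Request:
play_rows --plan '[{"jaw": 0,"linear": [0.015,-0.355,0],"turn": 0},{"jaw": 0,"linear": [0,0,0],"turn": 0},{"jaw": 0,"linear": [0,0,-0.5],"turn": 0},{"jaw": 0,"linear": [0,0,-0.5],"turn": 0},{"jaw": 0,"linear": [0,0,-0.5],"turn": 0},{"jaw": 0,"linear": [0,0,-0.5],"turn": 0},{"jaw": 0,"linear": [0,0,-0.5],"turn": 0},{"jaw": 0,"linear": [0,0,-0.5],"turn": 0},{"jaw": 0,"linear": [0,0,-0.2],"turn": 0},{"jaw": 0,"linear": [0,0,-0.187],"turn": 0},{"jaw": 0,"linear": [0,0,0],"turn": 0},{"jaw": 1,"linear": [0,0,0],"turn": 0},{"jaw": 1,"linear": [0,0,0],"turn": 0},{"jaw": 1,"linear": [0,0,0],"turn": 0},{"jaw": 1,"linear": [0,0,0],"turn": 0},{"jaw": 1,"linear": [0,0,0],"turn": 0},{"jaw": 1,"linear": [0,0,0],"turn": 0},{"jaw": 1,"linear": [0,0,0],"turn": 0},{"jaw": 1,"linear": [0,0,0],"turn": 0}]' --grip_force 30

```text
time: 14.05
eef_pos: [0.5146, -0.4305, 0.0704]
ee_rot: [180.0, 0.1, 101.2]
wrist_force: [-1.4, -0.1, 6.3]
width: 0.0233
finger_force: 30.5
```

Request:
play_rows --plan '[{"jaw": 1,"linear": [0,0,0.533],"turn": 0},{"jaw": 1,"linear": [0,0,0.533],"turn": 0},{"jaw": 1,"linear": [0,0,0.533],"turn": 0},{"jaw": 1,"linear": [0,0,0.533],"turn": 0},{"jaw": 1,"linear": [0,0,0.533],"turn": 0},{"jaw": 1,"linear": [0,0,0.533],"turn": 0},{"jaw": 1,"linear": [0,0,0.533],"turn": 0},{"jaw": 1,"linear": [-0.4,0.3,0],"turn": 0},{"jaw": 1,"linear": [-0.4,0.3,0],"turn": 0},{"jaw": 1,"linear": [-0.387,0.3,0],"turn": 0},{"jaw": 1,"linear": [0,0.525,0],"turn": 0},{"jaw": 1,"linear": [0,0.525,0],"turn": 0},{"jaw": 1,"linear": [0,0.525,0],"turn": 0},{"jaw": 1,"linear": [0,0.525,0],"turn": 0},{"jaw": 1,"linear": [0,0.525,0],"turn": 0},{"jaw": 1,"linear": [0,0.525,0],"turn": 0},{"jaw": 1,"linear": [0,0.525,0],"turn": 0},{"jaw": 1,"linear": [0,0.525,0],"turn": 0},{"jaw": 1,"linear": [0,0.525,0],"turn": 0},{"jaw": 1,"linear": [0,0.525,0],"turn": 0}]'

```text
time: 16.05
eef_pos: [0.4245, 0.0331, 0.3485]
ee_rot: [-180.0, -0.0, 101.1]
wrist_force: [0.5, 1.1, 0.3]
width: 0.0225
finger_force: 30.2
```

Request:
play_rows --plan '[{"jaw": 1,"linear": [0,0,0],"turn": 0},{"jaw": 1,"linear": [0,0,0],"turn": 0}]'

```text
time: 16.25
eef_pos: [0.4247, 0.0321, 0.3485]
ee_rot: [-179.9, 0.0, 101.3]
wrist_force: [0.7, 0.2, -1.5]
width: 0.0233
finger_force: 30.1
```

Request:
play_rows --plan '[{"jaw": 1,"linear": [0.002,-0.01,-0.497],"turn": 0},{"jaw": 1,"linear": [0,0,-0.497],"turn": 0},{"jaw": 1,"linear": [0,0,-0.497],"turn": 0},{"jaw": 1,"linear": [0,0,-0.497],"turn": 0},{"jaw": 1,"linear": [0,0,-0.497],"turn": 0},{"jaw": 1,"linear": [0,0,-0.497],"turn": 0},{"jaw": 1,"linear": [0,0,-0.497],"turn": 0},{"jaw": 1,"linear": [0,0,0],"turn": 0},{"jaw": 1,"linear": [0,0,0],"turn": 0},{"jaw": 1,"linear": [0,0,0],"turn": 0}]'

```text
time: 17.25
eef_pos: [0.4272, 0.0301, 0.0902]
ee_rot: [179.8, 0.0, 101.1]
wrist_force: [0.8, -0.5, 0.4]
width: 0.0227
finger_force: 30.1
```

Request:
play_rows --plan '[{"jaw": 1,"linear": [-0.003,0.013,-0.033],"turn": 0},{"jaw": 1,"linear": [0.131,0.0257,0],"turn": 0},{"jaw": 1,"linear": [0.131,0.0257,0],"turn": 0},{"jaw": 1,"linear": [0.131,0.0257,0],"turn": 0},{"jaw": 1,"linear": [0.131,0.0257,0],"turn": 0},{"jaw": 1,"linear": [0.131,0.0257,0],"turn": 0},{"jaw": 1,"linear": [0.131,0.0257,0],"turn": 0},{"jaw": 1,"linear": [0,0,0],"turn": 0},{"jaw": 1,"linear": [0,0,0],"turn": 0}]'

```text
time: 18.15
eef_pos: [0.4825, 0.0428, 0.0846]
ee_rot: [-179.7, 0.0, 101.2]
wrist_force: [-3.4, -1.7, -0.1]
width: 0.0228
finger_force: 30.6
```

Request:
play_rows --plan '[{"jaw": 1,"linear": [0,0,0.03],"turn": 0},{"jaw": 1,"linear": [0,0,0],"turn": 0},{"jaw": 1,"linear": [0,0,0],"turn": 0}]'

```text
time: 18.45
eef_pos: [0.4831, 0.0429, 0.0873]
ee_rot: [-179.9, 0.0, 101.2]
wrist_force: [-3.8, -3.2, -1.4]
width: 0.0231
finger_force: 30.4
```

Request:
play_rows --plan '[{"jaw": 1,"linear": [0.003,-0.016,0],"turn": 0},{"jaw": 1,"linear": [0,0,0],"turn": 0},{"jaw": 1,"linear": [0,0,0],"turn": 0}]'

```text
time: 18.75
eef_pos: [0.4837, 0.0421, 0.0877]
ee_rot: [-179.9, -0.0, 101.2]
wrist_force: [-4.5, -1.3, -0.7]
width: 0.0233
finger_force: 30.4
```

Request:
play_rows --plan '[{"jaw": 1,"linear": [0.065,0.0127,0],"turn": 0},{"jaw": 1,"linear": [0,0,0],"turn": 0},{"jaw": 1,"linear": [0,0,0],"turn": 0}]'

```text
time: 19.05
eef_pos: [0.4839, 0.0419, 0.086]
ee_rot: [-179.3, -0.0, 101.2]
wrist_force: [-13.5, -4.8, 1.5]
width: 0.0229
finger_force: 31.8
```

Blocked, so I'm backing off to look.

Request:
play_rows --plan '[{"jaw": 1,"linear": [-0.131,-0.0257,0],"turn": 0},{"jaw": 1,"linear": [-0.131,-0.0257,0],"turn": 0},{"jaw": 1,"linear": [-0.131,-0.0257,0],"turn": 0},{"jaw": 1,"linear": [-0.131,-0.0257,0],"turn": 0},{"jaw": 1,"linear": [-0.131,-0.0257,0],"turn": 0},{"jaw": 1,"linear": [-0.131,-0.0257,0],"turn": 0},{"jaw": 1,"linear": [0,0,0.4],"turn": 0},{"jaw": 1,"linear": [0,0,0.4],"turn": 0},{"jaw": 1,"linear": [0,0,0.4],"turn": 0},{"jaw": 1,"linear": [0,0,0],"turn": 0},{"jaw": 1,"linear": [0,0,0],"turn": 0}]'

```text
time: 20.15
eef_pos: [0.4304, 0.0314, 0.1786]
ee_rot: [179.9, 0.0, 101.2]
wrist_force: [-0.4, 0.3, -1.0]
width: 0.0232
finger_force: 30.4
```

```bash
cat > look.py <<'E'
from fit import *
import sys
def go(name,x0,y0):
    c2=viewer.calibration('wrist');o=manip.get_obs();i=viewer.get_image('wrist');cv2.imwrite(f'pics/{name}.png',i);pickle.dump(c2,open(name+'.pkl','wb'))
    print(o['eef_pos'],o['ee_rot'],o['width'])
    j=i.copy()
    for k in (-56,0,56):
      for s in (-.01175,.01175):
        a=proj(c2,W(p,np.array([-.06,k/1000+s,p[4]+.06])));b=proj(c2,W(p,np.array([-.095,k/1000+s,p[4]+.06])))
        cv2.line(j,tuple(int(v) for v in a.round()),tuple(int(v) for v in b.round()),(0,0,255),1)
    e=o['eef_pos'];th=np.linspace(0,6.28,60)
    cv2.polylines(j,[np.array([proj(c2,[e[0]+.02*np.cos(a),e[1]+.02*np.sin(a),e[2]-.069]) for a in th]).round().astype(np.int32)],True,(0,0,255),1)
    cv2.imwrite(f'pics/{name}z.png',cv2.resize(j[y0:y0+300,x0:x0+400],(800,600),interpolation=cv2.INTER_CUBIC))
go(sys.argv[1],int(sys.argv[2]),int(sys.argv[3]))
E
python3 look.py w6 240 30
```

```text
[0.43043307 0.03139661 0.17859015] [1.79868440e+02 2.07519936e-02 1.01152257e+02] 0.023162690173301515
```

View pics/w6z.png

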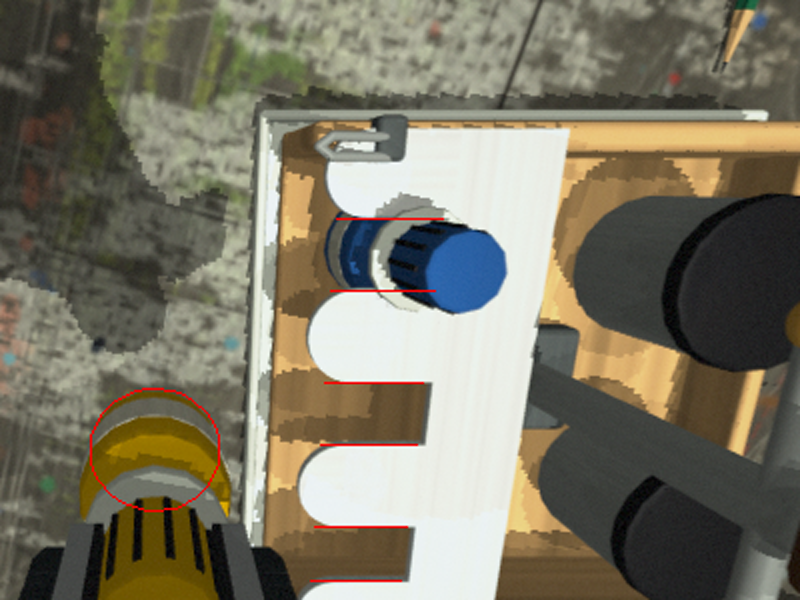

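The slots line up laterally. The carrier has been pushed about 1.5 mm forward, and the jar was most likely too low, with its collar meeting the deck lobes. Retrying higher.

Request:
play_rows --plan '[{"jaw": 1,"linear": [0,0,-0.39],"turn": 0},{"jaw": 1,"linear": [0,0,-0.39],"turn": 0},{"jaw": 1,"linear": [0,0,-0.38],"turn": 0},{"jaw": 1,"linear": [0,0,0],"turn": 0},{"jaw": 1,"linear": [0,0,0],"turn": 0},{"jaw": 1,"linear": [0,0,0],"turn": 0}]'

```text
time: 20.8
eef_pos: [0.4309, 0.0314, 0.0918]
ee_rot: [179.9, 0.0, 101.2]
wrist_force: [0.2, 0.2, -0.4]
width: 0.0228
finger_force: 30.3
```

Run:
```python
from h import *
i=viewer.get_image('scene');cv2.imwrite('pics/s2.png',i)
o=manip.get_obs();print(o['eef_pos'],o['wrist_force'])
cv2.imwrite('pics/s2z.png',cv2.resize(i[225:345,240:400],(800,600),interpolation=cv2.INTER_CUBIC))
```

```text
[0.43138266 0.03144839 0.09224932] [ 0.32801785  0.81048138 -1.83546833]
```

Request:
play_rows --plan '[{"jaw": 1,"linear": [0.131,0.0257,-0.017],"turn": 0},{"jaw": 1,"linear": [0.131,0.0257,0],"turn": 0},{"jaw": 1,"linear": [0.131,0.0257,0],"turn": 0},{"jaw": 1,"linear": [0.131,0.0257,0],"turn": 0},{"jaw": 1,"linear": [0.131,0.0257,0],"turn": 0},{"jaw": 1,"linear": [0.065,0.0127,0],"turn": 0},{"jaw": 1,"linear": [0,0,0],"turn": 0},{"jaw": 1,"linear": [0,0,0],"turn": 0}]'

```text
time: 21.65
eef_pos: [0.4838, 0.042, 0.0893]
ee_rot: [-179.9, -0.0, 101.2]
wrist_force: [0.2, -0.1, -0.2]
width: 0.0232
finger_force: 30.3
```

Request:
play_rows --plan '[{"jaw": 1,"linear": [0.131,0.0257,0],"turn": 0},{"jaw": 1,"linear": [0.131,0.0257,0],"turn": 0},{"jaw": 1,"linear": [0.105,0.0205,0],"turn": 0},{"jaw": 1,"linear": [0,0,0],"turn": 0},{"jaw": 1,"linear": [0,0,0],"turn": 0}]'

```text
time: 22.15
eef_pos: [0.5116, 0.0474, 0.0893]
ee_rot: [-180.0, -0.0, 101.2]
wrist_force: [0.3, -0.7, -0.7]
width: 0.0229
finger_force: 30.4
```

Request:
play_rows --plan '[{"jaw": 1,"linear": [0.04,0.008,0],"turn": 0},{"jaw": 1,"linear": [0,0,0],"turn": 0},{"jaw": 1,"linear": [0,0,-0.025],"turn": 0},{"jaw": 1,"linear": [0,0,-0.025],"turn": 0},{"jaw": 1,"linear": [0,0,0],"turn": 0},{"jaw": 1,"linear": [0,0,0],"turn": 0}]'

```text
time: 22.75
eef_pos: [0.514, 0.0479, 0.0875]
ee_rot: [-180.0, -0.0, 101.1]
wrist_force: [-11.5, -1.3, 13.8]
width: 0.0226
finger_force: 31.9
```

Request:
play_rows --plan '[{"jaw": 0.4,"linear": [0,0,0],"turn": 0},{"jaw": 0.4,"linear": [0,0,0],"turn": 0},{"jaw": 0.4,"linear": [0,0,0],"turn": 0},{"jaw": 0.4,"linear": [0,0,0],"turn": 0},{"jaw": 0.4,"linear": [0,0,0.2],"turn": 0},{"jaw": 0.4,"linear": [0,0,0.5],"turn": 0},{"jaw": 0.4,"linear": [0,0,0.5],"turn": 0},{"jaw": 0.4,"linear": [0,0,0.5],"turn": 0},{"jaw": 0.4,"linear": [0,0,0.5],"turn": 0},{"jaw": 0.4,"linear": [0,0,0.5],"turn": 0},{"jaw": 0.4,"linear": [0,0,0.5],"turn": 0},{"jaw": 0.4,"linear": [0,0,0.5],"turn": 0},{"jaw": 0,"linear": [0,-0.5,0],"turn": 0},{"jaw": 0,"linear": [0,-0.5,0],"turn": 0},{"jaw": 0,"linear": [0,-0.5,0],"turn": 0},{"jaw": 0,"linear": [0,0,0],"turn": 0},{"jaw": 0,"linear": [0,0,0],"turn": 0}]'

```text
time: 24.45
eef_pos: [0.5152, -0.0651, 0.3634]
ee_rot: [179.9, -0.0, 101.0]
wrist_force: [0.6, -0.5, 0.6]
width: 0.0853
finger_force: 0.0
```

```bash
python3 look.py w7 180 20
python3 - <<'E'
from h import *
import pickle
i=cv2.imread('pics/w7.png');cv2.imwrite('pics/w7z.png',cv2.resize(i[0:330,150:590],(800,600),interpolation=cv2.INTER_CUBIC))
E
```

```text
[ 0.51519429 -0.06506351  0.36344642] [ 1.79932410e+02 -1.72213556e-02  1.01037494e+02] 0.08526794357425257
```

View pics/w7z.png

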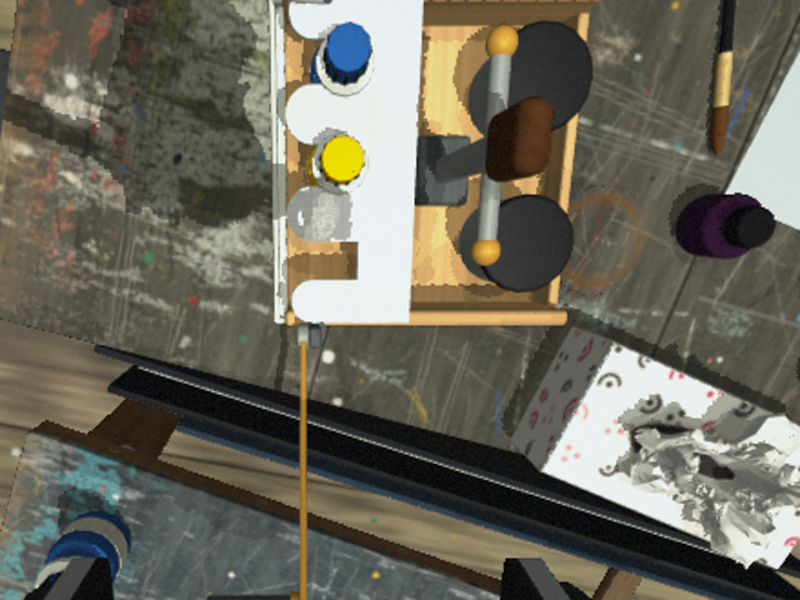

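Both jars are home (blue at (348,50), yellow at (343,160) in the crop), and the hasp bar runs along column 303 with its knob hidden below. I'm moving right to see the knob.

Request:
play_rows --plan '[{"jaw": 0,"linear": [-0.1,-0.5,0.1],"turn": 0},{"jaw": 0,"linear": [-0.1,-0.5,0.1],"turn": 0},{"jaw": 0,"linear": [-0.1,-0.5,0.1],"turn": 0},{"jaw": 0,"linear": [0,0,0],"turn": 0},{"jaw": 0,"linear": [0,0,0],"turn": 0}]'

```text
time: 25.0
eef_pos: [0.4926, -0.1764, 0.386]
ee_rot: [179.9, -0.0, 101.1]
wrist_force: [-0.0, 0.4, -0.7]
width: 0.0851
finger_force: 0.0
```

```bash
python3 look.py w8 180 20
python3 - <<'E'
from fit import *
i=cv2.imread('pics/w8.png');cv2.imwrite('pics/w8z.png',cv2.resize(i[0:330,150:590],(800,600),interpolation=cv2.INTER_CUBIC))
c7=pickle.load(open('w7.pkl','rb'))
q=lambda u,v:np.array([150+u*.55,v*.55])
def r(d):
    pp=p.copy();pp[0]+=d[0];pp[1]+=d[1];pp[2]+=d[2]
    return np.concatenate([proj(c7,W(pp,np.array(l)))-q(*k) for l,k in (((-.06,-.056,p[4]+.06),(358,262)),((0,p[5],.148),(501,41)),((0,-p[5],.148),(486,252)))])
f2=least_squares(r,[0,0,0]);print('shift',f2.x,f2.fun.round(1))
E
```

```text
[ 0.49259488 -0.1764217   0.38599081] [ 1.79944938e+02 -3.00753792e-02  1.01134617e+02] 0.08506812780257052
shift [0.00312463 0.00100285 0.01114596] [ 0.2 -0.6 -0.3  0.2  0.1  0.3]
```

View pics/w8z.png

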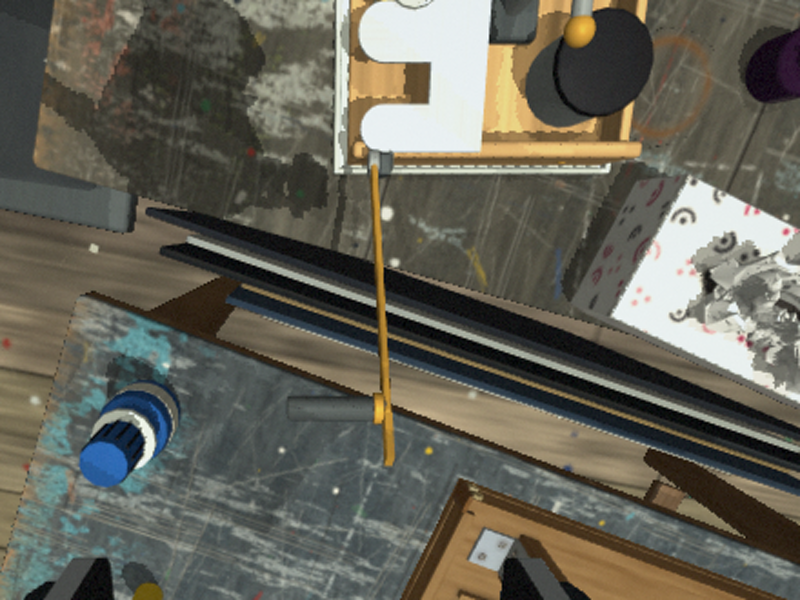

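The hinge shows at crop (375,158), the knob pin runs from tip (288,408) to base (378,408), and the bar ends at (390,466).

Run:
```python
from fit import *
c8=pickle.load(open('w8.pkl','rb'))
pp=p.copy();pp[:3]+=[.0031,.001,.0111]; pickle.dump(pp,open('pp.pkl','wb'))
q=lambda u,v:np.array([150+u*.55,v*.55])
def pts(v):
    xb,yh,zh,th,re=v
    f=lambda x,r:np.array([x,yh+r*np.cos(th),zh+r*np.sin(th)])
    return f(xb,0),f(xb-.032,.17),f(xb,re),f(xb-.050,.17)
def r(v):
    h,k,e,tip=pts(v)
    return np.r_[(proj(c8,W(pp,h))-q(375,158))*.5,proj(c8,W(pp,k))-q(321,408),(proj(c8,W(pp,tip))-q(288,408)),proj(c8,W(pp,e))-q(389,464),
      (proj('top',W(p,e))+[1.2,1.9]-[397,269])*.5,(proj('scene',W(p,e))-[379.5,204])*.5,(proj('scene',W(p,h))-[353,265])*.3,(v[1]+.105)/.005,(v[2]-.07)/.02]
g=least_squares(r,[-.13,-.105,.07,2.3,.19]);v=g.x
print(v.round(4),g.fun.round(1))
h,k,e,t=pts(v);h=h-[.032,0,0]
print('hinge',W(pp,h),'knob',W(pp,k),'closed knob',W(pp,h+[0,.17,0]),'end z',W(pp,e))
print('slots',[W(pp,np.array([-.07,s,p[4]+.0525])).round(4) for s in(-.056,0,.056)])
```

```text
[-0.0981 -0.0996  0.0813  2.4355  0.2013] [-1.6  0.3  1.1 -0.   0.4  0.2 -0.7 -0.2  0.   0.7  0.4 -1.7 -0.1  0.7
  1.1  0.6]
hinge [ 0.47873035 -0.06209382  0.0827572 ] knob [ 0.50502675 -0.18874227  0.19306889] closed knob [0.44416985 0.10435609 0.0827572 ] end z [ 0.54120451 -0.20557608  0.21339759]
slots [array([ 0.5287, -0.0072,  0.0629]), array([0.5173, 0.0477, 0.0629]), array([0.506 , 0.1025, 0.0629])]
```

Request:
play_rows --plan '[{"jaw": 0,"linear": [0.055,-0.055,0],"turn": 0.0458},{"jaw": 0,"linear": [0.055,-0.055,0],"turn": 0.0458},{"jaw": 0,"linear": [0.055,-0.054,0],"turn": 0.0458},{"jaw": 0,"linear": [0,0,-0.12],"turn": 0.0458},{"jaw": 0,"linear": [0,0,-0.12],"turn": 0.0458},{"jaw": 0,"linear": [0,0,-0.12],"turn": 0.0458},{"jaw": 0,"linear": [0,0,-0.12],"turn": 0.0458},{"jaw": 0,"linear": [0,0,-0.12],"turn": 0.0458},{"jaw": 0,"linear": [0,0,-0.12],"turn": 0.0458},{"jaw": 0,"linear": [0,0,-0.12],"turn": 0.0458},{"jaw": 0,"linear": [0,0,-0.12],"turn": 0.0458},{"jaw": 0,"linear": [0,0,0],"turn": 0},{"jaw": 0,"linear": [0,0,0],"turn": 0}]'

```text
time: 26.35
eef_pos: [0.5048, -0.1878, 0.3136]
ee_rot: [180.0, -0.0, -168.2]
wrist_force: [0.1, -0.5, 0.5]
width: 0.0853
finger_force: 0.0
```

Run:
```python
from fit import *
import pickle
o=manip.get_obs();print(o['eef_pos'],o['ee_rot'],o['qpos'])
c2=viewer.calibration('wrist');i=viewer.get_image('wrist');cv2.imwrite('pics/w9.png',i);pickle.dump(c2,open('w9.pkl','wb'))
pp=pickle.load(open('pp.pkl','rb'))
print(proj(c2,[.505,-.1887,.193]), proj(c2,[.5408,-.2056,.2134]))
h=cv2.cvtColor(i,cv2.COLOR_BGR2HSV)
m=cv2.inRange(h,(15,120,90),(25,255,255));n,l,s,ce=cv2.connectedComponentsWithStats(m)
print([(s[k].tolist(),ce[k].round()) for k in range(1,n) if s[k][4]>60])
```

```text
[ 0.5047746  -0.18782019  0.3135867 ] [ 1.79958542e+02 -2.26617511e-02 -1.68240920e+02] [-2.30730776e+01 -2.08714747e+00  1.02341722e+02  2.14254476e-02
  7.97877076e+01 -1.24835956e+02]
[317.11085609 230.50963239] [284.07741398 280.44660523]
[([92, 30, 36, 34, 694], array([111.,  49.])), ([282, 207, 332, 154, 6861], array([451., 247.])), ([117, 239, 33, 13, 65], array([133., 245.])), ([63, 242, 164, 142, 7565], array([129., 305.])), ([517, 242, 36, 30, 318], array([531., 254.])), ([150, 251, 67, 25, 134], array([181., 262.])), ([435, 288, 80, 68, 1147], array([486., 318.])), ([512, 289, 80, 53, 1717], array([563., 306.])), ([600, 341, 14, 16, 167], array([607., 348.])), ([126, 357, 14, 8, 74], array([132., 361.])), ([91, 369, 9, 17, 68], array([ 95., 378.])), ([87, 462, 13, 18, 76], array([ 93., 471.]))]
```

Bar-end prediction (284,280) matches the detected bar's left edge (282). Descending to pinch the knob.

Request:
play_rows --plan '[{"jaw": 0,"linear": [0,0,-0.459],"turn": 0},{"jaw": 0,"linear": [0,0,-0.459],"turn": 0},{"jaw": 0,"linear": [0,0,-0.459],"turn": 0},{"jaw": 0,"linear": [0,0,-0.459],"turn": 0},{"jaw": 0,"linear": [0,0,0],"turn": 0},{"jaw": 1,"linear": [0,0,0],"turn": 0},{"jaw": 1,"linear": [0,0,0],"turn": 0},{"jaw": 1,"linear": [0,0,0],"turn": 0},{"jaw": 1,"linear": [0,0,0],"turn": 0},{"jaw": 1,"linear": [0,0,0],"turn": 0},{"jaw": 1,"linear": [0,0,0],"turn": 0},{"jaw": 1,"linear": [0,0,0],"turn": 0},{"jaw": 1,"linear": [0,0,0],"turn": 0},{"jaw": 1,"linear": [0,0,0],"turn": 0}]' --grip_force 20

```text
time: 27.8
eef_pos: [0.5052, -0.1899, 0.1768]
ee_rot: [-179.9, 0.1, -168.2]
wrist_force: [1.4, -3.2, 2.9]
width: 0.0122
finger_force: 20.4
```

Run:
```python
import numpy as np
t=np.linspace(2.4355,.8,18);d=.17*np.diff(np.c_[np.cos(t),np.sin(t)],axis=0)
for a,b in d: print([float(x) for x in np.round(np.array([-.2033*a,.9791*a,b])/.075,3)],end=',')
```

```text
[-0.03, 0.146, 0.159],[-0.033, 0.16, 0.144],[-0.036, 0.173, 0.127],[-0.038, 0.184, 0.11],[-0.04, 0.194, 0.091],[-0.042, 0.202, 0.072],[-0.043, 0.207, 0.052],[-0.044, 0.211, 0.031],[-0.044, 0.213, 0.01],[-0.044, 0.213, -0.011],[-0.044, 0.211, -0.032],[-0.043, 0.207, -0.052],[-0.042, 0.201, -0.072],[-0.04, 0.194, -0.092],[-0.038, 0.184, -0.11],[-0.036, 0.173, -0.128],[-0.033, 0.16, -0.144],
```

Request:
play_rows --plan '[{"jaw": 1,"linear": [-0.03,0.146,0.159],"turn": 0},{"jaw": 1,"linear": [-0.033,0.16,0.144],"turn": 0},{"jaw": 1,"linear": [-0.036,0.173,0.127],"turn": 0},{"jaw": 1,"linear": [-0.038,0.184,0.11],"turn": 0},{"jaw": 1,"linear": [0,0,0],"turn": 0},{"jaw": 1,"linear": [0,0,0],"turn": 0}]'

```text
time: 28.4
eef_pos: [0.4947, -0.1397, 0.2189]
ee_rot: [-179.8, 0.1, -168.1]
wrist_force: [-0.8, -3.9, 8.4]
width: 0.0119
finger_force: 20.4
```

Request:
play_rows --plan '[{"jaw": 1,"linear": [0.003,-0.013,0.03],"turn": 0},{"jaw": 1,"linear": [0,0,0],"turn": 0}]'

```text
time: 28.6
eef_pos: [0.4942, -0.1397, 0.2189]
ee_rot: [179.9, -0.0, -168.1]
wrist_force: [0.3, -0.6, 1.3]
width: 0.0121
finger_force: 20.0
```

Request:
play_rows --plan '[{"jaw": 1,"linear": [-0.04,0.194,0.1],"turn": 0},{"jaw": 1,"linear": [-0.042,0.202,0.076],"turn": 0},{"jaw": 1,"linear": [-0.043,0.207,0.052],"turn": 0},{"jaw": 1,"linear": [-0.044,0.211,0.031],"turn": 0},{"jaw": 1,"linear": [-0.044,0.213,0.01],"turn": 0},{"jaw": 1,"linear": [0,0,0],"turn": 0},{"jaw": 1,"linear": [0,0,0],"turn": 0}]'

```text
time: 29.3
eef_pos: [0.4787, -0.0623, 0.24]
ee_rot: [180.0, 0.1, -168.1]
wrist_force: [0.2, 0.2, 5.1]
width: 0.0116
finger_force: 20.5
```

Request:
play_rows --plan '[{"jaw": 1,"linear": [-0.044,0.213,0.01],"turn": 0},{"jaw": 1,"linear": [-0.044,0.211,-0.025],"turn": 0},{"jaw": 1,"linear": [-0.043,0.207,-0.045],"turn": 0},{"jaw": 1,"linear": [-0.042,0.201,-0.065],"turn": 0},{"jaw": 1,"linear": [0,0,0],"turn": 0},{"jaw": 1,"linear": [0,0,0],"turn": 0}]'

```text
time: 29.9
eef_pos: [0.4656, -0.0006, 0.2298]
ee_rot: [180.0, 0.0, -168.1]
wrist_force: [1.3, 1.6, 3.8]
width: 0.0122
finger_force: 19.5
```

Request:
play_rows --plan '[{"jaw": 1,"linear": [-0.04,0.196,-0.085],"turn": 0},{"jaw": 1,"linear": [-0.038,0.187,-0.105],"turn": 0},{"jaw": 1,"linear": [-0.036,0.176,-0.123],"turn": 0},{"jaw": 1,"linear": [-0.033,0.163,-0.14],"turn": 0},{"jaw": 1,"linear": [0,0,0],"turn": 0},{"jaw": 1,"linear": [0,0,0],"turn": 0}]'

```text
time: 30.5
eef_pos: [0.4536, 0.0532, 0.1948]
ee_rot: [180.0, -0.1, -168.1]
wrist_force: [1.2, 2.1, -0.0]
width: 0.0119
finger_force: 19.4
```

Request:
play_rows --plan '[{"jaw": 1,"linear": [-0.031,0.151,-0.165],"turn": 0},{"jaw": 1,"linear": [-0.028,0.134,-0.181],"turn": 0},{"jaw": 1,"linear": [-0.024,0.116,-0.193],"turn": 0},{"jaw": 1,"linear": [-0.02,0.097,-0.204],"turn": 0},{"jaw": 1,"linear": [-0.016,0.076,-0.212],"turn": 0},{"jaw": 1,"linear": [0,0,0],"turn": 0},{"jaw": 1,"linear": [0,0,0],"turn": 0}]'

```text
time: 31.2
eef_pos: [0.444, 0.0962, 0.1229]
ee_rot: [180.0, -0.2, -168.1]
wrist_force: [-3.2, -0.1, 0.4]
width: 0.0117
finger_force: 19.6
```

Request:
play_rows --plan '[{"jaw": 1,"linear": [-0.011,0.053,-0.219],"turn": 0},{"jaw": 1,"linear": [-0.007,0.031,-0.224],"turn": 0},{"jaw": 1,"linear": [-0.002,0.012,-0.18],"turn": 0},{"jaw": 1,"linear": [0,0,0],"turn": 0},{"jaw": 1,"linear": [0,0,0],"turn": 0}]'

```text
time: 31.7
eef_pos: [0.4436, 0.1031, 0.0774]
ee_rot: [180.0, -0.1, -168.2]
wrist_force: [-1.5, 0.6, -1.1]
width: 0.012
finger_force: 20.1
```

Request:
play_rows --plan '[{"jaw": 1,"linear": [0,0,-0.05],"turn": 0},{"jaw": 1,"linear": [0,0,-0.05],"turn": 0},{"jaw": 1,"linear": [0,0,0],"turn": 0},{"jaw": 1,"linear": [0,0,0],"turn": 0}]'

```text
time: 32.1
eef_pos: [0.444, 0.1034, 0.0709]
ee_rot: [180.0, -0.0, -168.2]
wrist_force: [-4.9, 0.7, 7.9]
width: 0.0116
finger_force: 21.0
```

Request:
play_rows --plan '[{"jaw": 1,"linear": [0.02,0,-0.03],"turn": 0},{"jaw": 1,"linear": [0,0,0],"turn": 0},{"jaw": 1,"linear": [0,0,0],"turn": 0}]'

```text
time: 32.4
eef_pos: [0.4447, 0.1035, 0.0696]
ee_rot: [180.0, -0.1, -168.2]
wrist_force: [-12.3, 1.5, 18.9]
width: 0.0121
finger_force: 22.2
```

The hasp is at its stop. Releasing, lifting, and turning to look at the fork.

Request:
play_rows --plan '[{"jaw": 0.4,"linear": [0,0,0.03],"turn": 0},{"jaw": 0.4,"linear": [0,0,0],"turn": 0},{"jaw": 0.4,"linear": [0,0,0],"turn": 0},{"jaw": 0.4,"linear": [0,0,0],"turn": 0},{"jaw": 0.4,"linear": [0,0,0.25],"turn": 0},{"jaw": 0.4,"linear": [0,0,0.5],"turn": 0},{"jaw": 0.4,"linear": [0,0,0.5],"turn": 0},{"jaw": 0.4,"linear": [0,0,0.5],"turn": 0},{"jaw": 0.4,"linear": [0,0,0.5],"turn": -0.0455},{"jaw": 0.4,"linear": [0,0,0.5],"turn": -0.0455},{"jaw": 0,"linear": [0,0,0.5],"turn": -0.0455},{"jaw": 0,"linear": [0,0,0.5],"turn": -0.0455},{"jaw": 0,"linear": [0,0,0.5],"turn": -0.0455},{"jaw": 0,"linear": [0.324,0.37,0],"turn": -0.0455},{"jaw": 0,"linear": [0.324,0.37,0],"turn": -0.0455},{"jaw": 0,"linear": [0.324,0.37,0],"turn": -0.0455},{"jaw": 0,"linear": [0.324,0.37,0],"turn": -0.0455},{"jaw": 0,"linear": [0.324,0.37,0],"turn": -0.0455},{"jaw": 0,"linear": [0.324,0.37,0],"turn": -0.0455},{"jaw": 0,"linear": [0,0,0],"turn": 0}]'

```text
time: 34.4
eef_pos: [0.5933, 0.2727, 0.3854]
ee_rot: [-179.9, -0.0, 101.7]
wrist_force: [-0.4, -0.2, -1.2]
width: 0.0856
finger_force: 0.0
```

Run:
```python
from fit import *
o=manip.get_obs();print(o['eef_pos'],o['ee_rot'])
c2=viewer.calibration('wrist');i=viewer.get_image('wrist');cv2.imwrite('pics/w10.png',i);pickle.dump(c2,open('w10.pkl','wb'))
print(proj(c2,[.598,.311,.276]))
t=viewer.get_image('top');s=viewer.get_image('scene');cv2.imwrite('pics/top2.png',t);cv2.imwrite('pics/s3.png',s)
```

```text
[0.59327508 0.27271131 0.38542063] [-1.79851041e+02 -2.27503338e-02  1.01728388e+02]
[335.62843699 185.41264042]
```

Run:
```python
import cv2,numpy as np
w=cv2.imread('pics/w10.png');t=cv2.imread('pics/top2.png');s=cv2.imread('pics/s3.png')
a=cv2.resize(w[70:270,136:536],(800,400),interpolation=cv2.INTER_CUBIC)
b=cv2.resize(s[235:335,250:380],(260,200),interpolation=cv2.INTER_CUBIC)
d=cv2.resize(t[235:305,262:353],(260,200),interpolation=cv2.INTER_CUBIC)
e=cv2.resize(t[120:240,165:333-0],(280,200),interpolation=cv2.INTER_CUBIC)
cv2.imwrite('pics/m1.png',np.vstack([a,np.hstack([b,d,e])]))
```

```text
(no output)
```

View pics/m1.png

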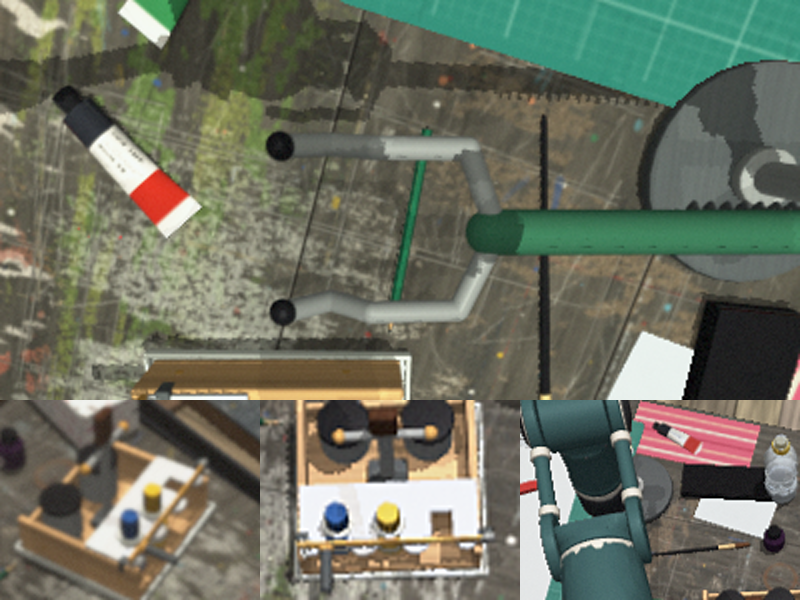

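The hasp lies closed over the staple with blue and yellow behind it. The fork's tip balls are at (280,146) and (283,312), and its bends at (468,146) and (462,312) in the wrist crop.

Run:
```python
from fit import *
c=pickle.load(open('w10.pkl','rb'));pp=pickle.load(open('pp.pkl','rb'))
q=lambda u,v:np.array([136+u/2,70+v/2])
L=[((-.016,.028,.01),(280,146)),((-.016,-.028,.01),(283,312)),((.046,.028,0),(468,147)),((.046,-.028,0),(462,312))]
for fixed in (0,1):
  def r(v):
    P=np.r_[v,.0][:4]; P=np.array([v[0],v[1],v[2],.276 if fixed else v[3]])
    return np.concatenate([proj(c,W(P,np.array(l)))-q(*k) for l,k in L])
  g=least_squares(r,[.6,.3,.2]+([] if fixed else [.276]));print(g.x.round(4),np.degrees(g.x[2]).round(2),g.fun.round(1))
print('grip',W(pp,np.array([0,0,.188])),'yaw',np.degrees(pp[2]), 'handle top in view?',proj(c,W(pp,np.array([0,0,.214]))))
```

```text
[0.5749 0.307  0.1858 0.2766] 10.64 [ 0.  -0.2 -0.   1.1  0.9  0.2 -1.  -1.2]
[0.5749 0.3069 0.1858] 10.65 [ 0.2 -0.1  0.1  1.   0.8  0.3 -1.1 -1.3]
grip [0.58587299 0.06189392 0.18949226] yaw 11.729828294762159 handle top in view? [270.58238674 404.97042493]
```

Request:
play_rows --plan '[{"jaw": 0,"linear": [-0.0165,-0.4685,0],"turn": 0},{"jaw": 0,"linear": [-0.0165,-0.4685,0],"turn": 0},{"jaw": 0,"linear": [-0.0165,-0.4685,0],"turn": 0},{"jaw": 0,"linear": [-0.0165,-0.4685,0],"turn": 0},{"jaw": 0,"linear": [-0.0165,-0.4685,0],"turn": 0},{"jaw": 0,"linear": [-0.0165,-0.4685,0],"turn": 0},{"jaw": 0,"linear": [0,0,0],"turn": 0},{"jaw": 0,"linear": [0,0,-0.5],"turn": 0},{"jaw": 0,"linear": [0,0,-0.5],"turn": 0},{"jaw": 0,"linear": [0,0,-0.3],"turn": 0},{"jaw": 0,"linear": [0,0,0],"turn": 0},{"jaw": 0,"linear": [0,0,0],"turn": 0}]'

```text
time: 35.75
eef_pos: [0.5836, 0.059, 0.2919]
ee_rot: [180.0, -0.0, 101.8]
wrist_force: [0.9, -0.3, 1.2]
width: 0.0854
finger_force: 0.0
```

Run:
```python
from fit import *
pp=pickle.load(open('pp.pkl','rb'))
o=manip.get_obs();print(o['eef_pos'],o['ee_rot'])
c=viewer.calibration('wrist');i=viewer.get_image('wrist');cv2.imwrite('pics/w11.png',i)
m=cv2.inRange(cv2.cvtColor(i,cv2.COLOR_BGR2HSV),(12,180,120),(24,255,255));n,l,s,ce=cv2.connectedComponentsWithStats(m)
print([(s[k].tolist(),ce[k].round(1)) for k in range(1,n) if s[k][4]>80])
print([proj(c,W(pp,np.array([0,k*p[5],.148]))).round(1) for k in (1,-1)],proj(c,W(pp,np.array([0,0,.214]))))
a=viewer.get_image('top');b=cv2.imread('pics/top1.png')
```

```text
[0.58355859 0.0590286  0.29191528] [ 1.79978016e+02 -4.13619053e-03  1.01765313e+02]
[([206, 95, 10, 41, 96], array([210.9, 115.7])), ([308, 149, 18, 17, 138], array([316.4, 157.1])), ([309, 270, 17, 11, 98], array([316.8, 274.6]))]
[array([321.1, 159.9]), array([320.8, 276. ])] [321.70964284 247.88580118]
```

Request:
play_rows --plan '[{"jaw": 0,"linear": [-0.019,0.047,0],"turn": 0},{"jaw": 0,"linear": [0,0,-0.53],"turn": 0},{"jaw": 0,"linear": [0,0,-0.53],"turn": 0},{"jaw": 0,"linear": [0,0,-0.53],"turn": 0},{"jaw": 0,"linear": [0,0,0],"turn": 0},{"jaw": 1,"linear": [0,0,0],"turn": 0},{"jaw": 1,"linear": [0,0,0],"turn": 0},{"jaw": 1,"linear": [0,0,0],"turn": 0},{"jaw": 1,"linear": [0,0,0],"turn": 0},{"jaw": 1,"linear": [0,0,0],"turn": 0},{"jaw": 1,"linear": [0,0,0],"turn": 0},{"jaw": 1,"linear": [0,0,0],"turn": 0},{"jaw": 1,"linear": [0,0,0],"turn": 0},{"jaw": 1,"linear": [0,0,0],"turn": 0}]' --grip_force 60

```text
time: 37.25
eef_pos: [0.5823, 0.0624, 0.1733]
ee_rot: [-180.0, 0.0, 101.8]
wrist_force: [-5.2, -0.7, 5.1]
width: 0.0154
finger_force: 59.3
```

Request:
play_rows --plan '[{"jaw": 1,"linear": [0,0,0.1],"turn": 0},{"jaw": 1,"linear": [0,0,0.2],"turn": 0},{"jaw": 1,"linear": [0,0,0.253],"turn": 0},{"jaw": 1,"linear": [0,0,0.253],"turn": 0},{"jaw": 1,"linear": [0,0,0.253],"turn": 0},{"jaw": 1,"linear": [0,0,0.253],"turn": 0},{"jaw": 1,"linear": [0,0,0.253],"turn": 0},{"jaw": 1,"linear": [0,0,0.253],"turn": 0},{"jaw": 1,"linear": [0,0,0.15],"turn": 0},{"jaw": 1,"linear": [0,0,0.07],"turn": 0},{"jaw": 1,"linear": [0,0,0],"turn": 0},{"jaw": 1,"linear": [0,0,0],"turn": 0}]'

```text
time: 38.45
eef_pos: [0.582, 0.0625, 0.3235]
ee_rot: [-179.9, -0.0, 101.7]
wrist_force: [-0.0, 0.4, -6.4]
width: 0.0154
finger_force: 58.8
```

Request:
play_rows --plan '[{"jaw": 1,"linear": [-0.15,0,0],"turn": 0},{"jaw": 1,"linear": [-0.3,0,0],"turn": 0},{"jaw": 1,"linear": [-0.35,0,0],"turn": 0},{"jaw": 1,"linear": [-0.35,0,0],"turn": 0},{"jaw": 1,"linear": [-0.35,0,0],"turn": 0},{"jaw": 1,"linear": [-0.15,0.1,0],"turn": 0},{"jaw": 1,"linear": [-0.08,0.25,0],"turn": -0.0006},{"jaw": 1,"linear": [0,0.35,0],"turn": -0.0006},{"jaw": 1,"linear": [0,0.35,0],"turn": -0.0006},{"jaw": 1,"linear": [0,0.35,0],"turn": -0.0006},{"jaw": 1,"linear": [0,0.35,0],"turn": -0.0006},{"jaw": 1,"linear": [0,0.35,0],"turn": -0.0006},{"jaw": 1,"linear": [0,0.35,0],"turn": -0.0006},{"jaw": 1,"linear": [0,0.25,0],"turn": -0.0006},{"jaw": 1,"linear": [0,0.15,0],"turn": -0.0006},{"jaw": 1,"linear": [0,0.1,0],"turn": -0.0006},{"jaw": 1,"linear": [0,0,0],"turn": 0},{"jaw": 1,"linear": [0,0,0],"turn": 0}]'

```text
time: 40.25
eef_pos: [0.4527, 0.283, 0.3245]
ee_rot: [-180.0, 0.1, 100.7]
wrist_force: [-0.2, 0.1, -6.1]
width: 0.0152
finger_force: 59.4
```

Run:
```python
from fit import *
F=np.array([.5749,.3069]);a=.1858
o=manip.get_obs();e=o['eef_pos'];print(e,o['ee_rot'],o['wrist_force'],o['ft_torque'])
d=e[:2]-F;print('along',d@[np.cos(a),np.sin(a)],'across',d@[-np.sin(a),np.cos(a)])
c=viewer.calibration('wrist');i=viewer.get_image('wrist');cv2.imwrite('pics/w12.png',i)
m=cv2.inRange(cv2.cvtColor(i,cv2.COLOR_BGR2HSV),(12,180,120),(24,255,255));n,l,s,ce=cv2.connectedComponentsWithStats(m)
print([(s[k].tolist(),ce[k].round(1)) for k in range(1,n) if s[k][4]>80])
R=lambda k:proj(c,[e[0]-k*np.sin(a),e[1]+k*np.cos(a),e[2]-.0238]).round(1)
print(R(.0482),R(-.0482))
cv2.imwrite('pics/s4.png',viewer.get_image('scene'))
```

```text
[0.45272588 0.28303749 0.32453211] [-1.79972703e+02  5.34303354e-02  1.00659363e+02] [-0.21035052  0.11908035 -6.09280759] [0.00251978 0.03252277 0.04749673]
along -0.12447954139432994 across -0.0008822336020750949
[([164, 166, 13, 62, 150], array([169.8, 193.6])), ([304, 176, 29, 28, 265], array([318.9, 190.5])), ([177, 239, 42, 24, 94], array([199.2, 246.9]))]
[316.8 191.2] [317.2 368.4]
```

Request:
play_rows --plan '[{"jaw": 1,"linear": [0.06,0.0113,0],"turn": 0},{"jaw": 1,"linear": [0.12,0.0226,0],"turn": 0},{"jaw": 1,"linear": [0.16,0.0301,0],"turn": 0},{"jaw": 1,"linear": [0.16,0.0301,0],"turn": 0},{"jaw": 1,"linear": [0.16,0.0301,0],"turn": 0},{"jaw": 1,"linear": [0.16,0.0301,0],"turn": 0},{"jaw": 1,"linear": [0.16,0.0301,0],"turn": 0},{"jaw": 1,"linear": [0.16,0.0301,0],"turn": 0},{"jaw": 1,"linear": [0.16,0.0301,0],"turn": 0},{"jaw": 1,"linear": [0.16,0.0301,0],"turn": 0},{"jaw": 1,"linear": [0.12,0.0226,0],"turn": 0},{"jaw": 1,"linear": [0.05,0.01,0],"turn": 0},{"jaw": 1,"linear": [0,0,0],"turn": 0},{"jaw": 1,"linear": [0,0,0],"turn": 0},{"jaw": 1,"linear": [0,0,0],"turn": 0}]'

```text
time: 41.85
eef_pos: [0.5745, 0.3067, 0.3248]
ee_rot: [-180.0, 0.0, 100.7]
wrist_force: [-0.6, -0.1, -6.1]
width: 0.0151
finger_force: 59.4
```

Request:
play_rows --plan '[{"jaw": 1,"linear": [0,0,-0.04],"turn": 0},{"jaw": 1,"linear": [0,0,-0.06],"turn": 0},{"jaw": 1,"linear": [0,0,-0.06],"turn": 0},{"jaw": 1,"linear": [0,0,-0.06],"turn": 0},{"jaw": 1,"linear": [0,0,-0.06],"turn": 0},{"jaw": 1,"linear": [0,0,-0.04],"turn": 0},{"jaw": 1,"linear": [0,0,-0.04],"turn": 0},{"jaw": 1,"linear": [0,0,-0.04],"turn": 0},{"jaw": 1,"linear": [0,0,-0.04],"turn": 0},{"jaw": 1,"linear": [0,0,0],"turn": 0},{"jaw": 1,"linear": [0,0,0],"turn": 0}]'

```text
time: 42.95
eef_pos: [0.5745, 0.3067, 0.2916]
ee_rot: [-179.9, 0.0, 100.7]
wrist_force: [-2.7, -0.6, -6.0]
width: 0.0153
finger_force: 59.4
```

Request:
play_rows --plan '[{"jaw": 1,"linear": [-0.026,-0.005,0],"turn": 0},{"jaw": 1,"linear": [0,0,0],"turn": 0},{"jaw": 1,"linear": [0,0,0],"turn": 0}]'

```text
time: 43.25
eef_pos: [0.5736, 0.3066, 0.2922]
ee_rot: [179.9, -0.0, 100.7]
wrist_force: [0.2, -0.2, -5.5]
width: 0.0151
finger_force: 59.5
```

Request:
play_rows --plan '[{"jaw": 1,"linear": [0,0,-0.04],"turn": 0},{"jaw": 1,"linear": [0,0,-0.04],"turn": 0},{"jaw": 1,"linear": [0,0,-0.04],"turn": 0},{"jaw": 1,"linear": [0,0,-0.04],"turn": 0},{"jaw": 1,"linear": [0,0,-0.04],"turn": 0},{"jaw": 1,"linear": [0,0,0],"turn": 0},{"jaw": 1,"linear": [0,0,0],"turn": 0}]'

```text
time: 43.95
eef_pos: [0.5729, 0.3064, 0.2766]
ee_rot: [-180.0, 0.0, 100.7]
wrist_force: [-0.7, -0.7, -5.0]
width: 0.0151
finger_force: 59.6
```

Request:
play_rows --plan '[{"jaw": 1,"linear": [0.01,0.002,-0.04],"turn": 0},{"jaw": 1,"linear": [0,0,-0.04],"turn": 0},{"jaw": 1,"linear": [0.01,0.002,-0.04],"turn": 0},{"jaw": 1,"linear": [0,0,-0.04],"turn": 0},{"jaw": 1,"linear": [0.01,0.002,-0.04],"turn": 0},{"jaw": 1,"linear": [0,0,0],"turn": 0},{"jaw": 1,"linear": [0,0,0],"turn": 0},{"jaw": 1,"linear": [0,0,0],"turn": 0}]'

```text
time: 44.75
eef_pos: [0.5736, 0.3065, 0.2608]
ee_rot: [-179.8, 0.0, 100.7]
wrist_force: [-7.4, -1.4, -3.9]
width: 0.015
finger_force: 59.7
```

Run:
```python
from fit import *
F=np.array([.5749,.3069]);a=.1858
o=manip.get_obs();e=o['eef_pos'];print(e,o['wrist_force'],o['ft_torque'])
c=viewer.calibration('wrist');i=viewer.get_image('wrist');cv2.imwrite('pics/w13.png',i)
s=viewer.get_image('scene');cv2.imwrite('pics/s5.png',s)
pr=lambda al,ac,z:np.array([F[0]+al*np.cos(a)-ac*np.sin(a),F[1]+al*np.sin(a)+ac*np.cos(a),z])
for z in (.2765,.24): print(z,proj('scene',pr(0,-.028,z)),proj(c,pr(0,.028,z)),proj(c,pr(-.016,.028,z+.01)),proj(c,pr(-.016,-.028,z+.01)))
m=cv2.inRange(cv2.cvtColor(i,cv2.COLOR_BGR2HSV),(12,180,120),(24,255,255));n,l,st,ce=cv2.connectedComponentsWithStats(m)
print([(st[k].tolist(),ce[k].round(1)) for k in range(1,n) if st[k][4]>80])
x,y=proj('scene',pr(0,0,.26)).astype(int)
A=cv2.resize(s[y-75:y+75,x-100:x+100],(400,300),interpolation=cv2.INTER_CUBIC)
B=cv2.resize(i[130:330,187:453],(400,300),interpolation=cv2.INTER_CUBIC)
cv2.imwrite('pics/m2.png',np.vstack([np.hstack([A,B]),np.hstack([cv2.resize(i,(400,300)),cv2.resize(s,(400,300))])]))
```

```text
[0.57363254 0.30653708 0.2608134 ] [-7.37010147 -1.37398015 -3.93871041] [-0.28052321  1.27393722 -0.02611709]
0.2765 [231.62459195 267.81506152] [319.84685936 263.97328219] [273.72591716 274.62888523] [279.12003725 405.68108167]
0.24 [233.82289477 279.56970946] [319.85802385 234.9850646 ] [283.63801239 241.65964058] [287.0321652  350.45760837]
[([165, 170, 7, 30, 90], array([167.7, 184.9])), ([304, 177, 28, 27, 302], array([318. , 189.6])), ([175, 239, 43, 31, 119], array([196.9, 249.4])), ([177, 274, 9, 36, 104], array([181.4, 292.9]))]
```

Request:
play_rows --plan '[{"jaw": 1,"linear": [-0.03,-0.006,0],"turn": 0},{"jaw": 1,"linear": [0,0,0],"turn": 0},{"jaw": 1,"linear": [0,0,0],"turn": 0}]'

```text
time: 45.15
eef_pos: [0.5731, 0.3064, 0.2619]
ee_rot: [180.0, -0.0, 100.7]
wrist_force: [-2.5, -0.4, -2.8]
width: 0.0154
finger_force: 59.8
```

View pics/m2.png

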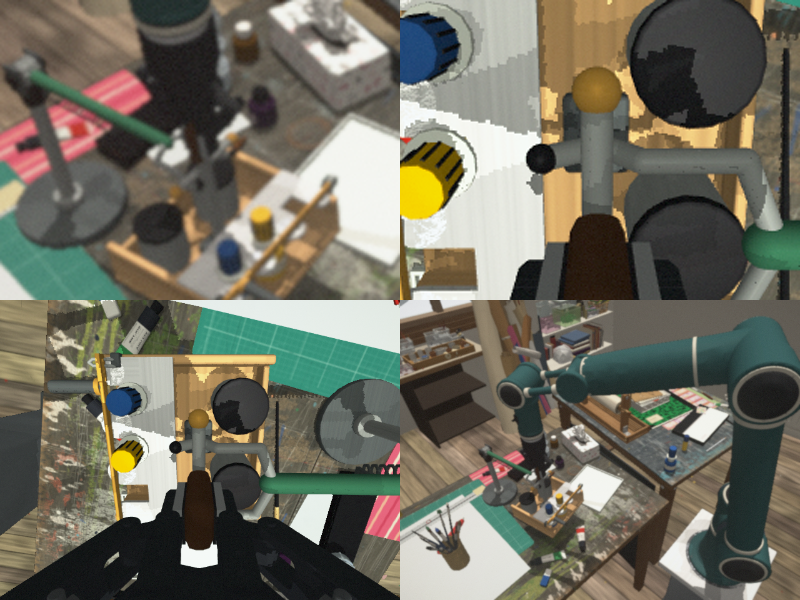

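The crossbar lies in both notches, with the left tine tip at crop (541,158) about 16 mm before the bar at column 597. Both jars and the hasp are still in place, and I'll keep lowering with small x corrections.

Request:
play_rows --plan '[{"jaw": 1,"linear": [-0.015,-0.003,0],"turn": 0},{"jaw": 1,"linear": [0,0,-0.04],"turn": 0},{"jaw": 1,"linear": [0,0,-0.04],"turn": 0},{"jaw": 1,"linear": [0,0,-0.04],"turn": 0},{"jaw": 1,"linear": [0,0,-0.04],"turn": 0},{"jaw": 1,"linear": [0,0,0],"turn": 0},{"jaw": 1,"linear": [0,0,0],"turn": 0},{"jaw": 1,"linear": [0,0,0],"turn": 0}]'

```text
time: 45.95
eef_pos: [0.5733, 0.3065, 0.2506]
ee_rot: [179.8, -0.0, 100.7]
wrist_force: [5.4, 1.8, -0.9]
width: 0.0151
finger_force: 60.1
```

Request:
play_rows --plan '[{"jaw": 1,"linear": [0.018,0.004,0],"turn": 0},{"jaw": 1,"linear": [0.004,0,-0.04],"turn": 0},{"jaw": 1,"linear": [0.004,0,-0.04],"turn": 0},{"jaw": 1,"linear": [0,0,0],"turn": 0},{"jaw": 1,"linear": [0,0,0],"turn": 0},{"jaw": 1,"linear": [0,0,0],"turn": 0}]'

```text
time: 46.55
eef_pos: [0.574, 0.3066, 0.2439]
ee_rot: [180.0, -0.0, 100.7]
wrist_force: [3.6, 0.3, -0.8]
width: 0.0155
finger_force: 60.2
```

Request:
play_rows --plan '[{"jaw": 1,"linear": [0.015,0.003,-0.03],"turn": 0},{"jaw": 1,"linear": [0,0,-0.03],"turn": 0},{"jaw": 1,"linear": [0,0,0],"turn": 0},{"jaw": 1,"linear": [0,0,0],"turn": 0},{"jaw": 1,"linear": [0,0,0],"turn": 0}]'

```text
time: 47.05
eef_pos: [0.5747, 0.3067, 0.2391]
ee_rot: [-179.9, 0.0, 100.7]
wrist_force: [0.4, 0.9, 0.2]
width: 0.0156
finger_force: 60.2
```

Request:
play_rows --plan '[{"jaw": 1,"linear": [0,0,0],"turn": 0},{"jaw": 1,"linear": [0,0,0],"turn": 0},{"jaw": 1,"linear": [0,0,0],"turn": 0},{"jaw": 1,"linear": [0,0,0],"turn": 0},{"jaw": 1,"linear": [0,0,0],"turn": 0}]' --grip_force 20

```text
time: 47.55
eef_pos: [0.5747, 0.3067, 0.2391]
ee_rot: [-180.0, 0.0, 100.7]
wrist_force: [-1.3, 0.8, -1.4]
width: 0.0156
finger_force: 60.1
```

Request:
play_rows --plan '[{"jaw": 0.78,"linear": [0,0,0],"turn": 0},{"jaw": 0.75,"linear": [0,0,0],"turn": 0},{"jaw": 0.72,"linear": [0,0,0],"turn": 0},{"jaw": 0.68,"linear": [0,0,0],"turn": 0},{"jaw": 0.64,"linear": [0,0,0],"turn": 0},{"jaw": 0.58,"linear": [0,0,0],"turn": 0},{"jaw": 0.52,"linear": [0,0,0],"turn": 0},{"jaw": 0.5,"linear": [0,0,0],"turn": 0},{"jaw": 0.5,"linear": [0,0,0],"turn": 0}]'

```text
time: 48.45
eef_pos: [0.575, 0.3067, 0.2392]
ee_rot: [-180.0, 0.0, 100.7]
wrist_force: [-0.7, -0.3, 0.2]
width: 0.0426
finger_force: 0.0
```

Now straight up and clear.

Request:
play_rows --plan '[{"jaw": 0.5,"linear": [0,0,0.1],"turn": 0},{"jaw": 0.5,"linear": [0,0,0.2],"turn": 0},{"jaw": 0.5,"linear": [0,0,0.3],"turn": 0},{"jaw": 0.5,"linear": [0,0,0.4],"turn": 0},{"jaw": 0.5,"linear": [0,0,0.4],"turn": 0},{"jaw": 0.5,"linear": [0,0,0.4],"turn": 0},{"jaw": 0.5,"linear": [0,0,0.4],"turn": 0},{"jaw": 0.5,"linear": [0,0,0],"turn": 0},{"jaw": 0.5,"linear": [0,0,0],"turn": 0},{"jaw": 0.5,"linear": [0,0,0],"turn": 0},{"jaw": 0.5,"linear": [0,0,0],"turn": 0},{"jaw": 0.5,"linear": [0,0,0],"turn": 0},{"jaw": 0.5,"linear": [0,0,0],"turn": 0},{"jaw": 0.5,"linear": [0,0,0],"turn": 0},{"jaw": 0.5,"linear": [0,0,0],"turn": 0},{"jaw": 0.5,"linear": [0,0,0],"turn": 0},{"jaw": 0.5,"linear": [0,0,0],"turn": 0}]'

```text
time: 50.15
eef_pos: [0.5751, 0.3067, 0.4043]
ee_rot: [180.0, -0.0, 100.7]
wrist_force: [-0.3, -0.2, 0.4]
width: 0.0428
finger_force: 0.0
```

Run:
```python
from h import *
o=manip.get_obs();print(o['eef_pos'],o['wrist_force'])
A=viewer.get_image('wrist');B=viewer.get_image('wrist');S=viewer.get_image('scene')
print('motion',cv2.absdiff(A,B).mean())
for n,i in (('now',S),('held',cv2.imread('pics/s5.png'))):
    h=cv2.cvtColor(i,cv2.COLOR_BGR2HSV)[240:300,225:320]
    for c,lo,hi in (('y',(20,150,90),(32,255,255)),('b',(105,120,50),(120,255,255))):
        m=cv2.inRange(h,lo,hi);ys,xs=np.nonzero(m);print(n,c,len(xs),xs.mean()+225,ys.mean()+240)
```

```text
[0.57505556 0.3067176  0.40430606] [-0.27377852 -0.20045556  0.4396239 ]
motion 2.1504893663194444
now y 0 nan nan
now b 0 nan nan
held y 0 nan nan
held b 0 nan nan<stdin>:8: RuntimeWarning: Mean of empty slice.
  ret = ret.dtype.type(ret / rcount)
```

Run:
```python
from h import *
i=viewer.get_image('wrist');cv2.imwrite('pics/w14.png',i);h=cv2.cvtColor(i,cv2.COLOR_BGR2HSV)
def bl(lo,hi,a):
    n,l,s,ce=cv2.connectedComponentsWithStats(cv2.inRange(h,lo,hi));return [(s[k].tolist(),ce[k].round(1)) for k in range(1,n) if s[k][4]>a]
print('brass',bl((12,180,120),(24,255,255),60));print('y',bl((26,190,140),(32,255,255),60));print('b',bl((100,130,60),(125,255,255),100))
a=.1858;F=np.array([.5749,.3069])
pr=lambda al,ac,z:np.array([F[0]+al*np.cos(a)-ac*np.sin(a),F[1]+al*np.sin(a)+ac*np.cos(a),z])
zb=.2155
print('ball',proj('wrist',pr(0,.048,zb)),proj('wrist',pr(0,-.048,zb)))
print('caps y,b',proj('wrist',pr(-.07,0,zb-.148+.0614+.0485)),proj('wrist',pr(-.07,.056,zb-.148+.0614+.0485)))
print('tip',proj('wrist',pr(-.016,.028,zb+.01)))
```

```text
brass [([221, 102, 9, 30, 98], array([225.3, 117.1])), ([314, 150, 11, 11, 66], array([319. , 155.1])), ([229, 172, 6, 38, 66], array([231.7, 190.3])), ([232, 203, 7, 62, 119], array([235.1, 235.1])), ([312, 251, 15, 11, 99], array([318.8, 255.8]))]
y [([243, 190, 16, 20, 233], array([250.6, 199.5]))]
b [([193, 2, 25, 33, 499], array([205. ,  18.1])), ([236, 133, 26, 25, 456], array([248.3, 144.8])), ([150, 463, 19, 17, 190], array([160.4, 472.1]))]
ball [317.34319608 157.38118759] [317.48490966 258.60663733]
caps y,b [249.29888803 201.65186257] [245.95519685 145.43402211]
tip [299.12766013 181.70636369]
```

Balls and caps match the upright, seated model within about 2 px. Handing in.

```bash
python3 -c "
from plant import manip
print(manip.finish_job())"
```

```text
the job is handed in; nothing more can be done
None
```

I handed the job in at about 50 s with the blue and yellow jars home, the hasp closed, and the carrier released and hanging upright in the sunk fork; no red jar was present, and no verdict was returned.

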